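Quick-clamp a top-heavy spindle to the angle plate

TASK

Lay the quick clamp flat on the bed so that its jaws straddle the blue angle plate and the foot of the tall spindle standing beside it, and let go of it; then take the clamp by its grip and squeeze and release the red trigger again and again until the spindle's foot is pulled up against the plate and held firmly. Stop when the trigger goes hard, without crushing the spindle or tipping it over, leave the gauge case where it is, and finish with everything let go.

Things in the scene. Friction and masses are not known exactly. Their poses are not given: they have to be found in the camera images.
- clamp: Quick clamp lying flat, 215 x 200 x 28 mm, 0.55 to 0.85 kg; its housing, handle and near jaw, black with orange pads. Origin under the bar in the housing; z up, +y along the bar to the far jaw, +x the way the jaws point, handle and trigger to -x. In mm: housing x -22..22, y -30..12; near jaw x to 114, y -12..12; handle x -98..-18, y -44..-24, z 0..26.
- clamp_bar (a point): Point on the middle of the steel bar, clamp coordinates (-1.5, 40, 13) mm, fixed to the housing, axes as the clamp's: the place to carry it by, near the centre of mass, fingers closing along the clamp's x. The bar is 17 mm wide in x, z 5 to 21 mm, and runs from y = -62 mm to the far jaw.
- clamp_handle (a point): Middle of the handle's outer (-y) face, clamp coordinates (-60, -44, 13) mm, axes as the clamp's: one finger goes here when squeezing, the other on the trigger, closing along the clamp's y. The clamp is loose and is dragged along if one finger pushes alone.
- trigger_face (a point): Middle of the red trigger's outer (+y) face: about 65 mm from the handle's outer face when let go, about 40 mm when squeezed home. The lever is 66 mm long, 10 mm thick, z 3 to 23 mm; let go, it leans 0.2 rad outwards towards its tip.
- trigger (a joint): Trigger angle: 0 let go, 0.32 rad home; springs back. A full squeeze draws the far jaw 7.5 mm nearer (the first 0 to 10). At the finger about 12 N moves the free jaw; when tight, 20 N stalls short of home, and up to 25 N of clamping stays when let go; squeezing a tight clamp with over 30 N slips or crushes the spindle (over 60 N at the pad).
- far_jaw: Bar and far jaw, one part sliding towards the clamp's -y as it tightens, held by a 25 N friction brake. Jaw arm 20 mm thick in y, 128 mm long in x. Its origin and axes are the clamp's when fully open (pads 94 mm apart); travel 50 mm; it starts 4 to 15 mm in (pads 79 to 90 mm apart).
- near_pad (a point): Centre of the face of the near jaw's orange pad, clamp coordinates (100, 12, 13) mm; the pad is 32 mm long in x, 24 mm high, and faces +y.
- far_pad_face (a point): Centre of the face of the far jaw's orange pad, which faces -y (towards the near pad); 32 mm long, 22 mm high. The pad is sprung: 5 N per mm, 12 mm of travel.
- angle_plate: Blue angle plate fixed to the bed. Origin under the middle of the spot to be clamped. In mm: upright web x -30..70, y -8..8, z 0..60; foot x 40..100, y -50..50, z 0..12. The spindle stands on its +y side. The clamp shall lie with its axes along the plate's, near pad on the web's -y side, far pad beyond the spindle, both pads at about x = 0.
- spindle: Tall, loose, top-heavy workpiece, 0.4 to 0.75 kg, 155 mm: square aluminium foot 44 x 44 mm, 30 mm high, 20 mm stem, brass flange of 40 mm diameter from 115 to 145 mm up. Origin under the foot's centre, z up. It starts 2 to 6 mm off the web's +y face, squared to it within 0.04 rad, within 3 mm of the plate's x = 0; topples at about 12 degrees.
- gauge_case: Closed wooden gauge case, 150 x 100 x 40 mm, 0.9 kg; bystander, origin under its centre. It and the clamp lie left and right of the plate, either way round.
Not all that is in view belongs to the job. Leave any black look-alike of the spindle alone. There is more than one size of the angle_plate; the job needs the larger.

How it is judged:
By the outcome, as a careful person would: the job done as asked, in the order asked, and still so for the second after the job is handed in, with the robot touching nothing.
It also fails if it takes over 72 s, if anything falls off the work surface, if the arm or the gripper's body presses on something with over 40 N, if the wrist force passes 120 N, or if a joint passes its speed limit or range.

ROBOT

A 6-joint arm with a two-finger parallel gripper is mounted at the origin on the work surface. World frame = base frame: x ahead of the robot, y to its left, z up, the work surface at z = 0. Lengths are in m, angles in degrees, forces in N, time in s.
With the tool pointing down it reaches from about 0.35 to 0.725 m from the base axis. Payload 4.3 kg.
Tool frame: the origin (TCP) lies at the very end of the fingers, on their centre line; the grasp point (between the pads) lies 19 mm behind it; z points along the fingers, y is the line along which they close (so a half turn about z gives the same grasp; the last joint's range is limited). The gripper opens to 85 mm and grips with 20 to 120 N. Pads are 22 mm wide; open, the fingers measure 114 mm over their backs; the gripper's body (76 mm by 85 mm) begins 54 mm behind the grasp point. The pads swing forward as they close: fully open they stand 13 mm farther back than shut.
Start: joints at [-82.867, 21.618, 4.641, 73.018, 0, 83.68], TCP at [0.134, -0.559, 0.231] pointing down, gripper open.
Joint ranges: [-156.06, 156.06], [-48.1, 94.91], [-58.44, 69.94], [-101.28, 121.22], [-78.64, 73.56], [-180, 180]. Speed limits (degrees/s): [147.25, 147.25, 180, 180, 180, 180].

INTERFACE

Orientations are given as [roll, pitch, yaw] about the fixed x, y, z axes, in that order (R = Rz(yaw) Ry(pitch) Rx(roll)).
In Python, from workcell import manip gives the robot as it stands.
- The arm moves only by the tool play_rows, never from a script. Its arguments are lists of equal length, an entry for each row: "translation": the shift along the tool's x, y, z as a fraction of full scale, a list of three; "twist": the turn about the tool's z as a fraction of full scale; "jaw": the opening, from 0 (shut) to 1 (fully open). In form: {"translation": [[tx, ty, tz], ...], "twist": [twist, ...], "jaw": [jaw, ...]}. A call has exactly 5 rows; each row shifts and turns the commanded pose from where the row before left it, along the tool's axes as they then stand; what a row does not reach is not made up. Full scale, the value 1, is 25 mm for a shift and 180 degrees for a turn. A row lasts 1/12 s, in which the tool goes at most 41.7 mm and 7.16 degrees, less where a joint would pass 70% of its speed; a pose out of reach is approached as far as the arm can. A call with a number of a shift or a turn outside -1 to 1 is refused whole. A call with a gripper value outside its range is refused whole. The fingers move at their own pace and stop on an object; the grip force is fixed at half the most. Time passes only in rows, so rows that do not move let the fingers close, or fill a call up. It gives the time, the measured TCP pose, the force, the opening and the grip force at its end, in the units of the state.
- manip.sense(): the state, without advancing time (a new reading comes with each control period).
- manip.capture(name): name is "scene" or "top" or "wrist"; returns a dict with "image" (420x560x3 uint8, red, green, blue), "depth" (420x560 float32, m along the optical axis (not along the pixel's ray), 0 where there is no reading), "K" (3x3 intrinsics, pixels), "R" (3x3) and "t" (3): a world point X has camera coordinates R X + t; the wrist camera has in their place "mount" (4x4, takes a point from camera to tool coordinates, whose origin is the TCP and whose axes are the flange's). Camera axes: x right, y down, z forward; pixel columns grow to the right and rows downward; lengths in m; the calibration is good to about 2 mm. A picture is of the moment at which its call begins: read the wrist's pose just before it.
- manip.close_job(): hands the job in; it is judged then, once.
The state is a dict: "t": time; "joint_positions": joint angles; "dq": joint speeds; "joint_efforts": joint torques, N m; "tool_pos": TCP position; "ee_rot": TCP orientation; "force": force on the tool from outside, world axes, zero at the start; "moment": the same for the moment, N m; "width": opening from 0.0 (shut) to 1.0 (fully open); "grasp_force": force on a finger pad.
Only numpy, scipy, OpenCV 4.12 (cv2) and the standard library are available. Lean on these libraries where they do the work, as an engineer would, in place of code of your own. Each camera call takes 0.05 s, during which the arm holds its last target. There are 200 camera calls.

## Working session

There is one attempt and no reset: what is moved stays moved. The work goes in short steps, Python scripts to look and compute and a tool call to move; the robot and the scene stay as the last step left them, time stands still between calls to the robot, and variables do not carry over. Pictures are saved under pics/ and viewed, at most 10 in all, crops included, and the job is handed in when it is done.

Besides the shell and the picture viewer there is one more tool, called as name(argument=value, ...) on one line, values as JSON. play_rows: Moves the arm, as the interface text tells. Shift numbers are shares of 25 mm and turn numbers shares of 180 degrees, none past 1 either way. Its arguments: {"type":"object","properties":{"translation":{"type":"array"},"twist":{"type":"array"},"jaw":{"type":"array"}},"required":["translation","twist","jaw"]}

```bash
mkdir -p pics; cat > h.py <<'E'
import numpy as np,cv2
from workcell import manip
def pt(c,u,v,z=None):
    K,R,t=c["K"],c["R"],c["t"]
    r=np.linalg.inv(K)@np.array([u,v,1.0])
    if z is None:
        return R.T@(r*c["depth"][int(v),int(u)]-t)
    o=-R.T@t; d=R.T@r
    return o+d*(z-o[2])/d[2]
E
python3 - <<'E'
from h import *
s=manip.sense();print(s)
a=[]
for n in("scene","top"):
    c=manip.capture(n);np.savez(n+"0.npz",**c)
    cv2.imwrite(f"pics/{n}0.png",cv2.resize(c["image"][:,:,::-1],(784,588)))
E
```

```text
{'t': 0.0, 'joint_positions': array([-8.28656636e+01,  2.16597786e+01,  4.56188681e+00,  7.30157878e+01,
       -6.42319170e-04,  8.36807017e+01]), 'dq': array([-0.07120961,  0.0637327 ,  0.01952741, -0.01228119,  0.04002126,
       -0.06751811]), 'joint_efforts': array([-3.13333658e-04, -4.63607848e+01,  2.69872588e+01,  2.08912161e-02,
       -2.12734531e-04,  9.54971910e-06]), 'tool_pos': array([ 0.13370478, -0.55857675,  0.23037488]), 'ee_rot': array([-1.79886940e+02, -1.18741875e-02,  1.34536237e+01]), 'force': array([-0.15284363, -0.36658571, -0.25893919]), 'moment': array([ 0.02027009,  0.01374244, -0.03326531]), 'grasp_force': 0.0, 'width': 1.0024258001015138}
```

View pics/top0.png

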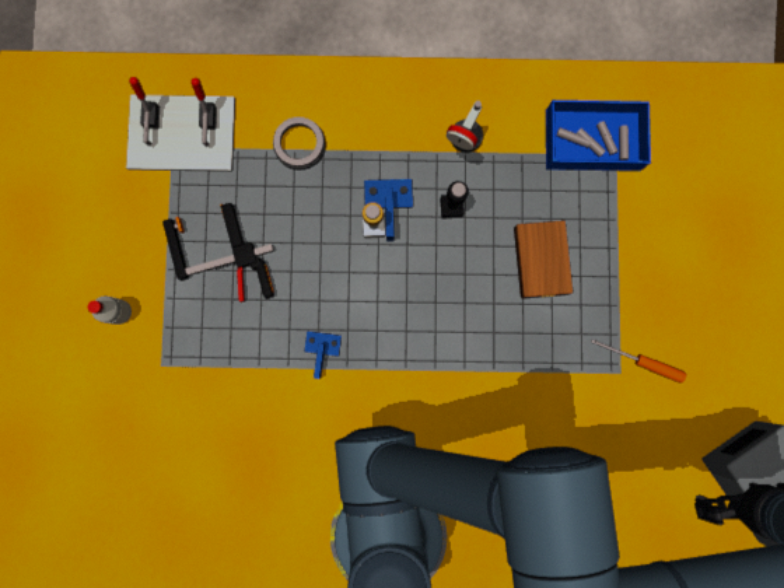

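View pics/scene0.png

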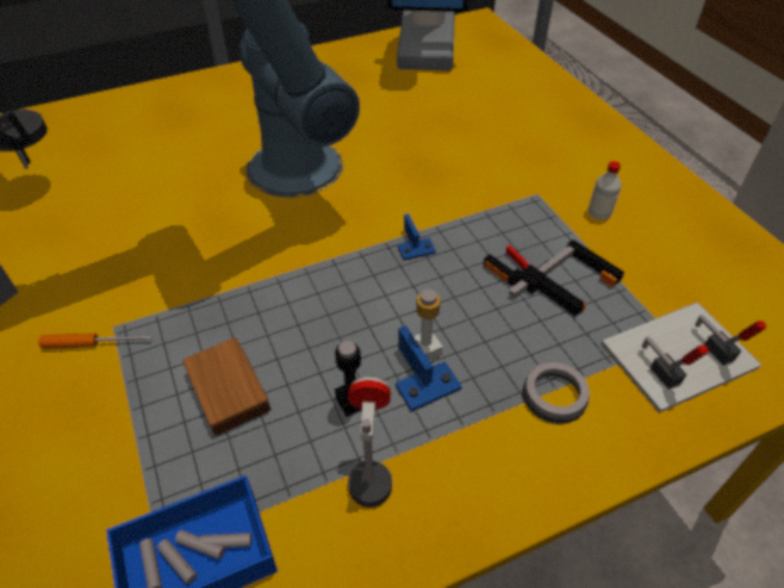

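The top view shows the clamp at about (235,255), with its jaws pointing away from the robot. The larger blue plate is at (388,210), with the brass and aluminium spindle at (373,215) on its left. The black spindle look-alike at (455,200) and the smaller plate at (322,350) are to be left alone. The gauge case is at (545,258). I'll confirm in an enlarged crop.

```bash
python3 - <<'E'
from h import *
c=dict(np.load("top0.npz"))
im=c["image"][115:225,108:340,::-1]
cv2.imwrite("pics/crop1.png",cv2.resize(im,None,fx=3.4,fy=3.4,interpolation=cv2.INTER_CUBIC))
print(c["K"],c["R"],c["t"])
print(pt(c,279,165),pt(c,266,152),pt(c,174,181),pt(c,150,187))
E
```

```text
[[497.91727469   0.         276.34299481]
 [  0.         497.91727469 207.2635174 ]
 [  0.           0.           1.        ]] [[ 0.01521249 -0.99987821  0.00348441]
 [-0.99390809 -0.01550191 -0.10911648]
 [ 0.1091572  -0.00180325 -0.99402286]] [0.00210643 0.49307471 1.38838579]
[0.60838772 0.00413548 0.06104937] [0.62414697 0.03921856 0.15389888] [0.56346959 0.30265688 0.02967728] [0.54600531 0.37182956 0.02361645]
```

View pics/crop1.png

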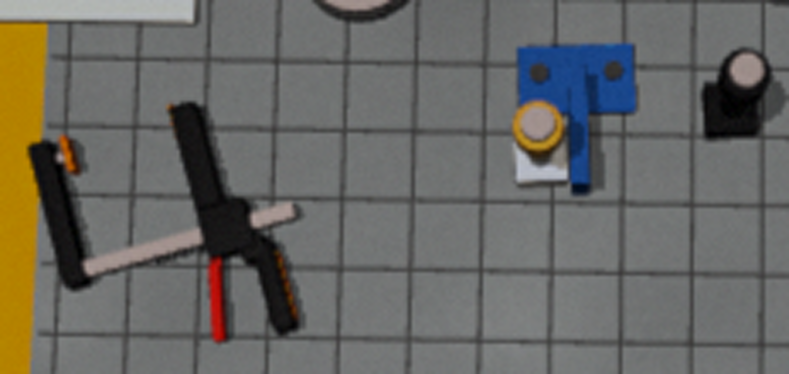

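The crop confirms the layout. The housing is at (228,230), the bar runs from (85,268) to (293,211), the near jaw tip is at (185,105), and the far jaw with its pad is at the left. The red trigger is at (218,300) and the handle at (278,285). The plate's foot spans (518..635, 45..112), its web ends at (580,190), and the spindle's foot is at (541,165).

```bash
python3 - <<'E'
from h import *
c=dict(np.load("top0.npz"))
f=lambda u,v,z:pt(c,u/3.4+108-.35,v/3.4+115-.35,z)
for n,u,v,z in [("bar_far",85,268,.021),("bar_near",295,210,.021),("nj_tip",186,104,.026),("housing",228,230,.028),("fj_tip",41,146,.026),("fj_base",78,284,.026),("handle end",287,328,.026),("trig tip",220,338,.023),
 ("webend",580,186,.06),("web far",577,62,.06),("foot tl",518,46,.012),("foot tr",634,44,.012),("foot bl",518,112,.012),("foot br",636,112,.012),("sp bl",517,183,.03),("sp br",566,183,.03),("sp stemtop",539,124,.155),("sp flange",539,127,.145)]:
    print(n,np.round(f(u,v,z)*1000,1))
# depth-based clouds in world
u,v=np.meshgrid(np.arange(560),np.arange(420))
K,R,t=c["K"],c["R"],c["t"]
P=np.stack([(u-K[0,2])/K[0,0],(v-K[1,2])/K[1,1],np.ones_like(u)],-1)*c["depth"][...,None]
W=(P-t)@R
hsv=cv2.cvtColor(c["image"],cv2.COLOR_RGB2HSV)
reg=lambda x0,x1,y0,y1:(W[...,0]>x0)&(W[...,0]<x1)&(W[...,1]>y0)&(W[...,1]<y1)
blue=(hsv[...,0]>100)&(hsv[...,0]<130)&(hsv[...,1]>120)
m=blue&(W[...,2]>.05)&reg(.5,.75,-.1,.1); print("web top",m.sum(),cv2.minAreaRect((W[m][:,:2]*1000).astype(np.float32)))
m=blue&(W[...,2]<.02)&(W[...,2]>.006)&reg(.5,.78,-.1,.15); print("foot",m.sum(),cv2.minAreaRect((W[m][:,:2]*1000).astype(np.float32)))
m=(W[...,2]<.035)&(W[...,2]>.024)&reg(.55,.66,.0,.08);print("spfoot",m.sum(),cv2.minAreaRect((W[m][:,:2]*1000).astype(np.float32)))
m=(W[...,2]>.1)&reg(.5,.72,.0,.08);print("flange",m.sum(),cv2.minAreaRect((W[m][:,:2]*1000).astype(np.float32)))
br=(hsv[...,2]>110)&(hsv[...,1]<60)&(W[...,2]>.012)&(W[...,2]<.03)&reg(.5,.62,.22,.42);print("bar",br.sum(),cv2.minAreaRect((W[br][:,:2]*1000).astype(np.float32)))
E
```

```text
bar_far [526.9 421.3  21. ]
bar_near [579.1 246.4  21. ]
nj_tip [667.8 340.9  26. ]
housing [560.  300.8  28. ]
fj_tip [629.6 461.8  26. ]
fj_base [512.6 425.1  26. ]
handle end [478.3 248.9  26. ]
trig tip [469.4 305.1  23. ]
webend [596.2   6.1  60. ]
web far [700.5  10.1  60. ]
foot tl [726.4  61.   12. ]
foot tr [729.8 -38.7  12. ]
foot bl [668.6  59.9  12. ]
foot br [670.2 -41.1  12. ]
sp bl [603.5  59.   30. ]
sp br [604.2  17.8  30. ]
sp stemtop [626.3  38.8 155. ]
sp flange [626.1  38.9 145. ]
web top 199 ((648.0131225585938, 8.174527168273926), (100.36500549316406, 15.68615436553955), 2.67958664894104)
foot 487 ((663.9545288085938, 8.05453109741211), (128.3692169189453, 97.78716278076172), 4.556413650512695)
spfoot 121 ((624.4091796875, 38.00392150878906), (39.41219711303711, 46.91936111450195), 3.7719595432281494)
flange 201 ((626.1085815429688, 39.44951248168945), (38.76361846923828, 37.018489837646484), 1.0102139711380005)
bar 201 ((561.5211791992188, 338.3993225097656), (51.675697326660156, 177.6577911376953), 24.208574295043945)
```

```bash
python3 - <<'E'
from h import *
c=dict(np.load("top0.npz"))
for u,v in [(322,365),(322,345),(318,375),(308,335),(340,355),(300,310),(180,340),(420,320)]: print(u,v,np.round(pt(c,u/1.4,v/1.4)*1000))
f=lambda u,v,z:pt(c,u/3.4+108-.35,v/3.4+115-.35,z)
for q in [(65,138),(78,170),(62,170)]: print(np.round(f(*q,.024)*1000,1))
E
```

```text
322 365 [340. 138.  17.]
322 345 [379. 137.  43.]
318 375 [320. 143.  44.]
308 335 [400. 169.   7.]
340 355 [361. 103.   3.]
300 310 [452. 188.  -1.]
180 340 [386. 432.   3.]
420 320 [435. -59.   1.]
[637.2 442.5  24. ]
[609.9 430.2  24. ]
[609.7 443.7  24. ]
```

play_rows(translation=[[0.875,-0.94,0],[0.875,-0.94,0],[0.875,-0.94,0],[0.875,-0.94,0],[0.875,-0.94,0]], twist=[0,0,0,0,0], jaw=[1,1,1,1,1])

```text
t: 0.52
tool_pos: [0.2131, -0.4178, 0.2308]
ee_rot: [-179.9, -0.0, 13.4]
force: [0.7, -0.8, -0.2]
width: 1.001
grasp_force: 0.0
```

play_rows(translation=[[0.875,-0.94,0],[0.875,-0.94,0],[0.875,-0.94,0],[0.875,-0.94,0],[0.875,-0.94,0]], twist=[0,0,0,0,0], jaw=[1,1,1,1,1])

```text
t: 0.93
tool_pos: [0.2921, -0.2781, 0.231]
ee_rot: [-180.0, 0.0, 13.4]
force: [0.7, -0.2, -0.5]
width: 0.998
grasp_force: 0.0
```

play_rows(translation=[[0.875,-0.94,0],[0.875,-0.94,0],[0.875,-0.94,0],[0.875,-0.94,0],[0.875,-0.94,0]], twist=[0,0,0,0,0], jaw=[1,1,1,1,1])

```text
t: 1.35
tool_pos: [0.3711, -0.1384, 0.2311]
ee_rot: [-180.0, 0.0, 13.4]
force: [0.3, -0.1, -0.1]
width: 0.996
grasp_force: 0.0
```

play_rows(translation=[[0.875,-0.94,0],[0.875,-0.94,0],[0.875,-0.94,0],[0.875,-0.94,0],[0.875,-0.94,0]], twist=[0,0,0,0,0], jaw=[1,1,1,1,1])

```text
t: 1.77
tool_pos: [0.4501, 0.0013, 0.231]
ee_rot: [-180.0, 0.0, 13.5]
force: [1.0, -0.3, -0.3]
width: 1.0
grasp_force: 0.0
```

play_rows(translation=[[0.468,-0.838,0],[0.468,-0.838,0],[0.468,-0.838,0],[0.468,-0.838,0],[0.468,-0.838,0]], twist=[0,0,0,0,0], jaw=[1,1,1,1,1])

```text
t: 2.18
tool_pos: [0.4822, 0.1164, 0.2308]
ee_rot: [-180.0, 0.1, 13.5]
force: [-0.3, 0.1, -0.2]
width: 0.998
grasp_force: 0.0
```

play_rows(translation=[[0.468,-0.838,0],[0.468,-0.838,0],[0.468,-0.838,0],[0.468,-0.838,0],[0.468,-0.838,0]], twist=[0,0,0,0,0], jaw=[1,1,1,1,1])

```text
t: 2.6
tool_pos: [0.5193, 0.2129, 0.2308]
ee_rot: [-179.1, 0.1, 15.3]
force: [1.5, 0.3, -0.4]
width: 1.001
grasp_force: 0.0
```

play_rows(translation=[[0.468,-0.838,0],[0.468,-0.838,0],[0.468,-0.838,0],[0.468,-0.838,0],[0.468,-0.838,0]], twist=[0,0,0,0,0], jaw=[1,1,1,1,1])

```text
t: 3.02
tool_pos: [0.5591, 0.2851, 0.2341]
ee_rot: [-176.9, 0.1, 19.7]
force: [0.7, 0.4, -0.2]
width: 1.007
grasp_force: 0.0
```

play_rows(translation=[[0,0,0],[0,0,0],[0,0,0],[0,0,0],[0,0,0]], twist=[-0.0345,-0.0345,-0.0345,-0.0345,-0.0345], jaw=[1,1,1,1,1])

```text
t: 3.43
tool_pos: [0.5588, 0.2845, 0.2341]
ee_rot: [-177.3, -1.5, 51.0]
force: [0.7, 0.4, 0.0]
width: 0.997
grasp_force: 0.0
```

play_rows(translation=[[0,0,0],[0,0,0],[0,0,0],[0,0,0],[0,0,0]], twist=[-0.0345,-0.0345,-0.0345,-0.0345,-0.0345], jaw=[1,1,1,1,1])

```text
t: 3.85
tool_pos: [0.5588, 0.2844, 0.2341]
ee_rot: [-178.5, -2.7, 82.0]
force: [-0.6, 0.6, -0.1]
width: 1.001
grasp_force: 0.0
```

play_rows(translation=[[0,0,0],[0,0,0],[0,0,0],[0,0,0],[0,0,0]], twist=[-0.0345,-0.0345,-0.0345,-0.0345,-0.0345], jaw=[1,1,1,1,1])

```text
t: 4.27
tool_pos: [0.5587, 0.2844, 0.2341]
ee_rot: [179.9, -3.1, 113.1]
force: [1.0, 1.4, 0.3]
width: 0.999
grasp_force: 0.0
```

```bash
cat >> h.py <<'E'
from scipy.spatial.transform import Rotation as Ro
def wrist(save=None):
    s=manip.sense(); c=manip.capture("wrist")
    T=np.eye(4);T[:3,:3]=Ro.from_euler('xyz',s["ee_rot"],degrees=True).as_matrix();T[:3,3]=s["tool_pos"]
    X=np.linalg.inv(T@c["mount"]); c["R"],c["t"]=X[:3,:3],X[:3,3]
    if save: np.savez(save+".npz",**c); cv2.imwrite(f"pics/{save}.png",cv2.resize(c["image"][:,:,::-1],(784,588),interpolation=cv2.INTER_CUBIC))
    return s,c
E
python3 - <<'E'
from h import *
s,c=wrist("w1");print(s["tool_pos"],s["ee_rot"],s["joint_positions"],c["mount"])
E
```

```text
[0.55874571 0.28437832 0.23407952] [179.91642626  -3.11637935 113.1400036 ] [19.62594993 27.86110921 14.56183695 76.80838937  3.11564092 86.48529178] [[-4.04425212e-04 -9.51956481e-01 -3.06233073e-01  7.86076106e-02]
 [ 9.99999901e-01 -3.28549626e-04 -2.99315242e-04  4.02286404e-04]
 [ 1.84322323e-04 -3.06233164e-01  9.51956520e-01 -1.41994008e-01]
 [ 0.00000000e+00  0.00000000e+00  0.00000000e+00  1.00000000e+00]]
```

View pics/w1.png

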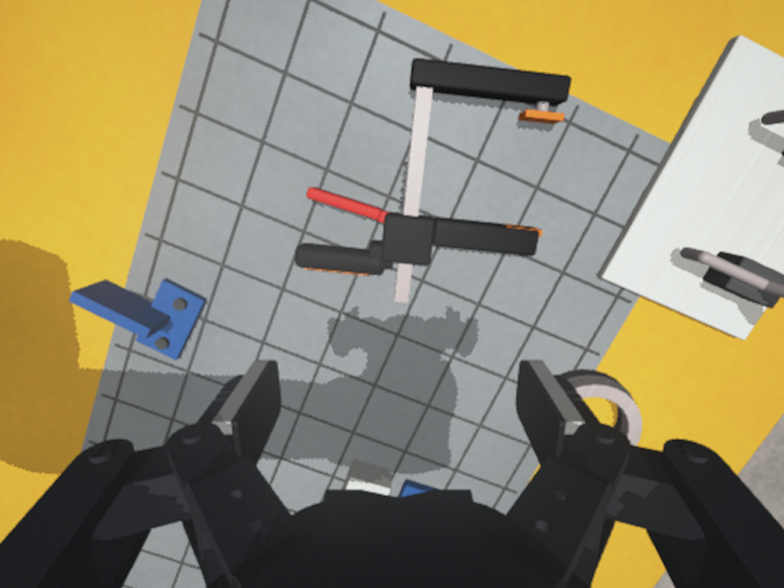

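The wrist view shows the bar from (424,90) to (402,300), the housing at (408,238), the red trigger at (345,205) and the handle at (340,258). The arm fell short of its commanded point at this height, so I'll go lower and retry.

play_rows(translation=[[0,0,0.8],[0,0,0.8],[0,0,0.8],[0,0,0.8],[0,0,0.8]], twist=[0,0,0,0,0], jaw=[1,1,1,1,1])

```text
t: 4.73
tool_pos: [0.5568, 0.2895, 0.1336]
ee_rot: [179.9, -3.1, 112.7]
force: [-0.2, 0.7, -0.6]
width: 0.998
grasp_force: 0.0
```

```bash
python3 - <<'E'
from h import *
s=manip.sense();print(s["joint_positions"],s["tool_pos"],s["ee_rot"])
c=dict(np.load("w1.npz"))
f=lambda u,v,z:np.round(pt(c,u/1.4-.15,v/1.4-.15,z)*1000,1)
for n,u,v,z in [("bar far",424,90,.021),("bar near",402,300,.021),("bar mid",414,170,.021),("hous",408,240,.028),("nj tip",538,242,.026),("trig tip",310,192,.023),("handle end",300,255,.026),("far pad",541,122,.024),("near pad",524,228,.024),("fj base corner",413,60,.026),("fj tip",570,88,.026)]: print(n,f(u,v,z))
E
```

```text
[20.13211422 29.8816189   2.86077293 63.02245621  3.11874162 87.43597606] [0.55683527 0.28954973 0.13358283] [179.90366597  -3.11755536 112.69758083]
bar far [524.3 420.1  21. ]
bar near [577.7 250.8  21. ]
bar mid [541.8 360.1  21. ]
hous [560.2 304.5  28. ]
nj tip [665.1 347.   26. ]
trig tip [467.6 308.8  23. ]
handle end [478.6 255.   26. ]
far pad [621.7 435.   24. ]
near pad [648.9 353.1  24. ]
fj base corner [507.7 435.4  26. ]
fj tip [630.4 466.   26. ]
```

play_rows(translation=[[0.783,0.185,0],[0.783,0.185,0],[0.783,0.185,0],[0,0,0],[0,0,0]], twist=[0,0,0,0.031,0], jaw=[1,1,1,1,1])

```text
t: 5.15
tool_pos: [0.5467, 0.35, 0.1376]
ee_rot: [-179.8, -3.1, 107.1]
force: [-0.3, -0.0, 1.3]
width: 0.998
grasp_force: 0.0
```

```bash
python3 - <<'E'
from h import *
s,c=wrist("w2");print(s["joint_positions"],s["tool_pos"],s["ee_rot"])
E
```

```text
[25.54074968 31.99489128  7.02165299 64.77987595  3.10164788 98.39905435] [0.54666584 0.35001128 0.13760429] [-179.79110805   -3.10443545  107.14271887]
```

View pics/w2.png

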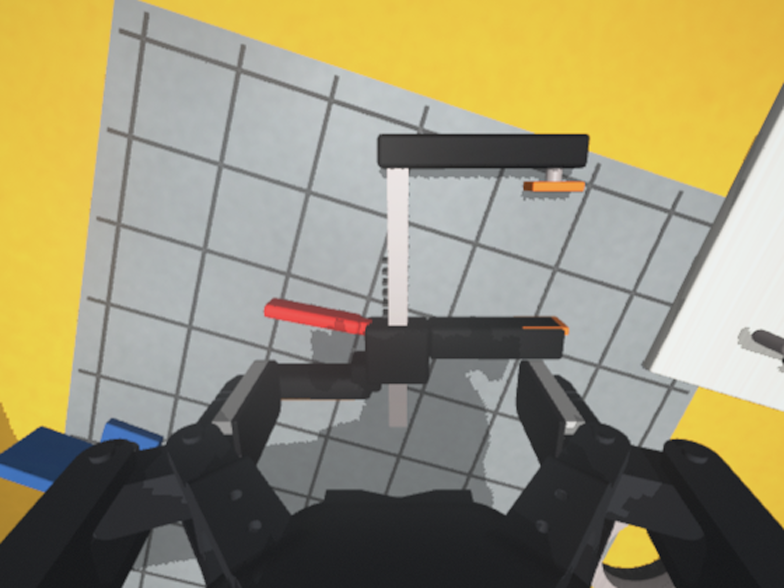

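The bar runs vertically at u≈398 from v=170 to v=325, lined up with the tool. The housing's far edge is at v≈322.

```bash
python3 - <<'E'
from h import *
c=dict(np.load("w2.npz"))
T=lambda p:np.round(Ro.from_euler('z',-17.1,degrees=True).apply(p-np.array([.5467,.350,0]))*1000,1)
f=lambda u,v,z:pt(c,u/1.4-.15,v/1.4-.15,z)
for n,u,v,z in [("bar",397,180,.021),("bar",398,315,.021),("bar near end",398,427,.021),("hous +y edge",398,320,.028),("hous -y edge",398,382,.028),("nj tip",563,340,.026),("trig tip",267,305,.023),("far pad",555,190,.024),("near pad",545,325,.024),("fj inner",480,168,.026)]: p=f(u,v,z);print(n,np.round(p*1000,1),"rel tool, clamp axes",T(p))
E
```

```text
bar [525.7 415.6  21. ] rel tool, clamp axes [-0.8 68.8 21. ]
bar [552.3 331.2  21. ] rel tool, clamp axes [ -0.1 -19.6  21. ]
bar near end [577.7 248.9  21. ] rel tool, clamp axes [-1.000e-01 -1.057e+02  2.100e+01]
hous +y edge [552.7 330.2  28. ] rel tool, clamp axes [ -0.1 -20.7  28. ]
hous -y edge [566.  287.1  28. ] rel tool, clamp axes [ -0.1 -65.8  28. ]
nj tip [663.1 348.8  26. ] rel tool, clamp axes [110.9 -35.4  26. ]
trig tip [466.6 312.8  23. ] rel tool, clamp axes [-87.5 -12.   23. ]
far pad [620.6 438.6  24. ] rel tool, clamp axes [96.7 62.9 24. ]
near pad [648.4 354.7  24. ] rel tool, clamp axes [ 98.6 -25.4  24. ]
fj inner [571.6 437.1  26. ] rel tool, clamp axes [49.4 75.9 26. ]
```

play_rows(translation=[[0,0,1],[0,0,1],[0,0,1],[0,0,1],[0,0,0.6]], twist=[0,0,0,0,0], jaw=[1,1,1,1,1])

```text
t: 5.62
tool_pos: [0.5435, 0.3533, 0.0202]
ee_rot: [-179.6, -3.1, 107.2]
force: [-0.2, 0.3, -0.4]
width: 1.0
grasp_force: 0.0
```

play_rows(translation=[[0,0,0.4],[0,0,0.35],[0,0,0],[0,0,0],[0,0,0]], twist=[0,0,0,0,0], jaw=[0.8,0.5,0.3,0.1,0.1])

```text
t: 6.03
tool_pos: [0.5459, 0.3562, 0.0059]
ee_rot: [-180.0, -3.1, 107.3]
force: [-0.2, 0.5, 0.3]
width: 0.303
grasp_force: 0.0
```

play_rows(translation=[[0,0,0],[0,0,0],[0,0,0],[0,0,0],[0,0,0]], twist=[0,0,0,0,0], jaw=[0.05,0.05,0,0,0])

```text
t: 6.45
tool_pos: [0.5447, 0.3559, 0.0061]
ee_rot: [-179.9, -3.1, 107.3]
force: [-3.1, -1.8, 5.4]
width: 0.181
grasp_force: 60.3
```

play_rows(translation=[[0,0,-0.3],[0,0,-0.6],[0,0,-0.7],[0,0,-0.7],[0,0,-0.5]], twist=[0,0,0,0,0], jaw=[0,0,0,0,0])

```text
t: 6.87
tool_pos: [0.5462, 0.3522, 0.0756]
ee_rot: [-179.9, -3.1, 107.2]
force: [1.0, -0.6, -6.1]
width: 0.18
grasp_force: 59.1
```

play_rows(translation=[[0,0,0],[0,0,0],[0,0,0],[0,0,0],[0,0,0]], twist=[0.02,0.022,0.022,0.0205,0], jaw=[0,0,0,0,0])

```text
t: 7.28
tool_pos: [0.5455, 0.3519, 0.0739]
ee_rot: [-178.9, -2.9, 92.0]
force: [-0.4, 0.2, -6.8]
width: 0.181
grasp_force: 59.0
```

```bash
python3 - <<'E'
from h import *
s=manip.sense();print(s["tool_pos"],s["ee_rot"],s["joint_positions"],s["moment"])
c=manip.capture("top");np.savez("top1.npz",**c)
w,c2=wrist("w3")
a=cv2.resize(c["image"][110:230,100:260,::-1],(400,300),interpolation=3);b=cv2.resize(c2["image"][:,:,::-1],(400,300))
cv2.imwrite("pics/m3.png",np.hstack([a,b]))
E
```

```text
[0.54545782 0.35193929 0.07389594] [-178.94368494   -2.92419231   91.95136875] [ 25.74182145  34.40349033   1.34948818  56.73330191   3.10169918
 113.76924917] [-0.00226994  0.08201051  0.0019822 ]
```

View pics/m3.png

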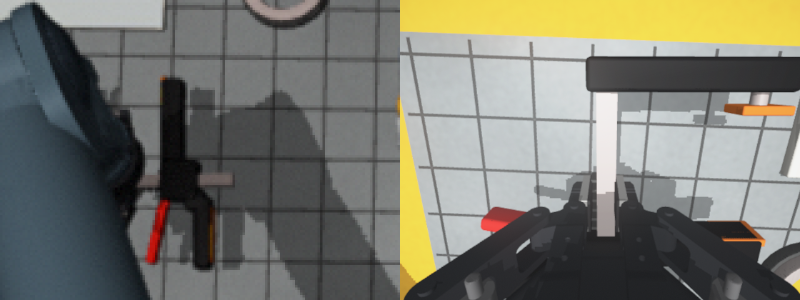

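The clamp is held level in the gripper, with the bar between the fingers and the jaws pointing away. I'll carry it to the approach point.

play_rows(translation=[[-0.873,-0.6,-0.038],[-0.873,-0.6,-0.038],[-0.873,-0.6,-0.038],[-0.873,-0.6,-0.038],[-0.873,-0.6,-0.038]], twist=[0,0,0,0,0], jaw=[0,0,0,0,0])

```text
t: 7.8
tool_pos: [0.4742, 0.2395, 0.0748]
ee_rot: [-179.0, -3.0, 92.1]
force: [0.8, 0.2, -6.6]
width: 0.18
grasp_force: 59.6
```

play_rows(translation=[[-0.873,-0.456,-0.038],[-0.873,-0.456,-0.038],[-0.873,-0.456,-0.038],[-0.873,-0.456,-0.038],[-0.873,-0.456,-0.038]], twist=[0,0,0,0,0], jaw=[0,0,0,0,0])

```text
t: 8.22
tool_pos: [0.4216, 0.1283, 0.0752]
ee_rot: [-179.1, -3.0, 92.1]
force: [0.7, -0.2, -5.9]
width: 0.18
grasp_force: 59.6
```

play_rows(translation=[[-0.873,0,-0.038],[-0.873,0,-0.038],[-0.873,0,-0.038],[-0.873,0,-0.038],[-0.873,0,-0.038]], twist=[0,0,0,0,0], jaw=[0,0,0,0,0])

```text
t: 8.63
tool_pos: [0.4262, 0.019, 0.0744]
ee_rot: [-179.1, -2.9, 92.1]
force: [0.6, -0.7, -6.6]
width: 0.18
grasp_force: 59.7
```

```bash
python3 - <<'E'
from h import *
s=manip.sense();print(s["tool_pos"],s["ee_rot"],s["joint_positions"])
c=manip.capture("top");np.savez("top2.npz",**c)
cv2.imwrite("pics/t2.png",cv2.resize(c["image"][110:260,190:390,::-1],(800,600),interpolation=3))
E
```

```text
[0.42616805 0.01897151 0.07443423] [-179.09936809   -2.94975623   92.11532515] [ -8.01106846  12.7081621  -32.7914349   45.90705733   2.74487167
  79.81671473]
```

View pics/t2.png

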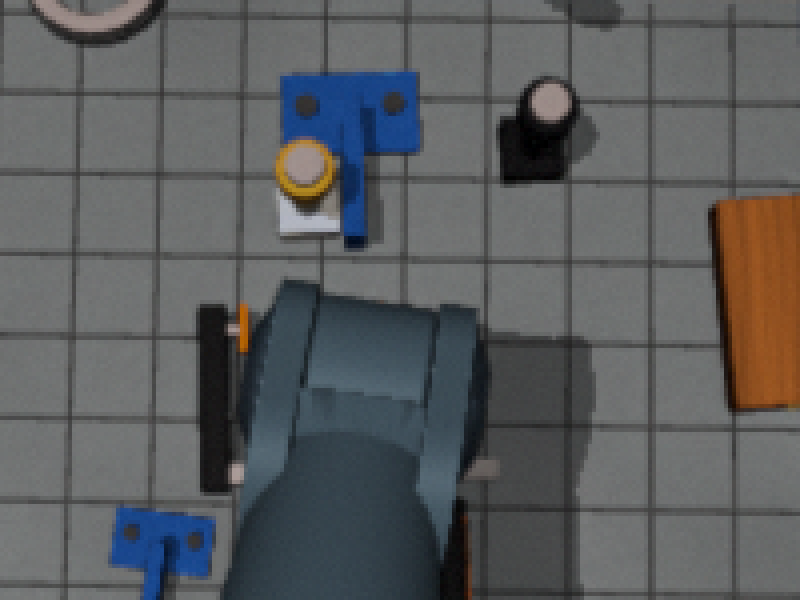

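The far pad's face is at u≈249 and the far jaw at 200..226. The web end is at u 343..368, v≈240, and the spindle's foot at 280..340. I'll convert these to millimetres.

```bash
python3 - <<'E'
from h import *
c=dict(np.load("top2.npz"))
f=lambda u,v,z:np.round(pt(c,u/4+190-.375,v/4+110-.375,z)*1000,1)
for n,u,v,z in [("web near L",344,236,.06),("web near R",367,236,.06),("web far L",342,100,.06),("web far R",362,100,.06),("foot tl",281,74,.012),("foot tr",419,72,.012),("foot br",419,153,.012),("sp bl",279,236,.03),("sp br",340,233,.03),("farpad face top",249,305,.092),("farpad face bot",249,352,.092),("fj out top",199,306,.095),("fj out bot",200,490,.095),("fj in top",226,306,.095),("bar end",499,469,.089)]: print(n,f(u,v,z))
E
```

```text
web near L [598.1  13.4  60. ]
web near R [598.4  -2.7  60. ]
web far L [695.4  16.3  60. ]
web far R [695.7   2.2  60. ]
foot tl [726.6  61.4  12. ]
foot tr [729.7 -39.5  12. ]
foot br [669.4 -40.2  12. ]
sp bl [603.1  59.9  30. ]
sp br [605.9  16.3  30. ]
farpad face top [543.4  77.3  92. ]
farpad face bot [511.1  76.7  92. ]
fj out top [541.7 111.1  95. ]
fj out bot [416.7 107.6  95. ]
fj in top [542.   92.8  95. ]
bar end [434.4 -93.9  89. ]
```

play_rows(translation=[[-0.046,0.806,0],[-0.046,0.806,0],[-0.046,0.806,0],[-0.046,0.806,0],[-0.046,0.806,0]], twist=[0,0,0,0,0], jaw=[0,0,0,0,0])

```text
t: 9.1
tool_pos: [0.5279, 0.018, 0.0722]
ee_rot: [-179.1, -3.0, 92.1]
force: [0.5, -0.3, -7.4]
width: 0.183
grasp_force: 59.7
```

play_rows(translation=[[0,0,0.6],[0,0,0.6],[0,0,0.5],[0,0,0.2],[0,0,0]], twist=[0,0,0,0,0], jaw=[0,0,0,0,0])

```text
t: 9.52
tool_pos: [0.5245, 0.0207, 0.0233]
ee_rot: [-178.9, -3.0, 92.1]
force: [-1.0, 0.4, -6.5]
width: 0.181
grasp_force: 60.1
```

```bash
python3 - <<'E'
from h import *
s=manip.sense();print(s["tool_pos"],s["ee_rot"],s["joint_positions"])
c=manip.capture("top");np.savez("top3.npz",**c)
cv2.imwrite("pics/t3.png",cv2.resize(c["image"][115:190,230:330,::-1],(800,600),interpolation=3))
E
```

```text
[0.52446853 0.02070798 0.02331832] [-178.85842523   -2.99083899   92.06038316] [ -6.33264774  26.14575141 -21.60249035  43.81935352   2.79136463
  81.53897088]
```

View pics/t3.png

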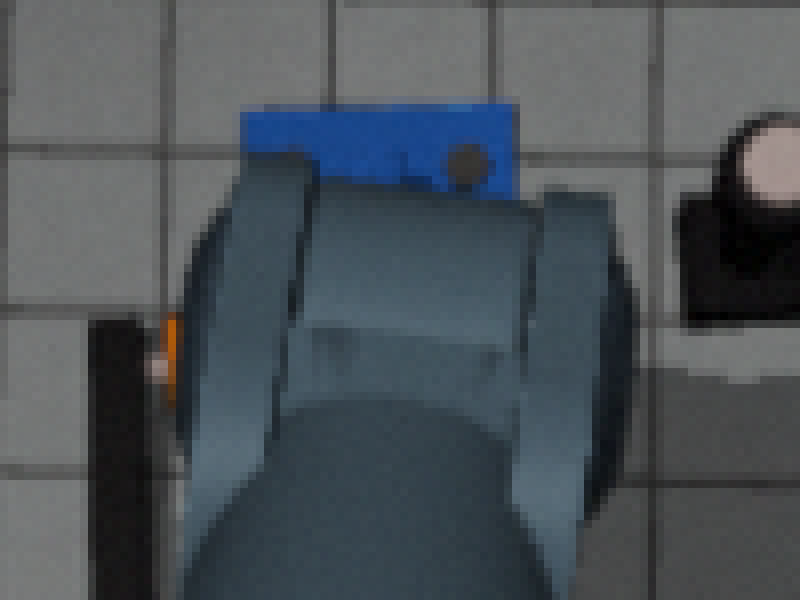

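The arm hides the plate, but the far pad is visible at (174,356), with its face at u≈182. I'll check its position and then set the clamp down.

```bash
python3 - <<'E'
from h import *
c=dict(np.load("top3.npz"))
f=lambda u,v,z:np.round(pt(c,u/8+230-.44,v/8+115-.44,z)*1000,1)
for n,u,v,z in [("pad face top",182,313,.041),("pad bot",182,400,.041),("fj tip out",89,320,.043),("fj in",155,590,.043),("fj in t",145,320,.043)]: print(n,f(u,v,z))
E
```

```text
pad face top [643.8  80.5  41. ]
pad bot [612.4  79.8  41. ]
fj tip out [640.3 113.4  43. ]
fj in [543.8  87.9  43. ]
fj in t [640.7  93.5  43. ]
```

play_rows(translation=[[0,0,0.3],[0,0,0.25],[0,0,0.1],[0,0,0],[0,0,0]], twist=[0,0,0,0,0], jaw=[0,0,0,0,0])

```text
t: 9.98
tool_pos: [0.5256, 0.0212, 0.0084]
ee_rot: [-179.0, -3.0, 92.0]
force: [-0.1, -0.6, -6.6]
width: 0.181
grasp_force: 60.1
```

play_rows(translation=[[0,0,0.05],[0,0,0.04],[0,0,0],[0,0,0],[0,0,0]], twist=[0,0,0,0,0], jaw=[0,0,0,0.1,0.3])

```text
t: 10.4
tool_pos: [0.5265, 0.0213, 0.0068]
ee_rot: [-179.1, -3.0, 92.0]
force: [0.0, 0.5, 0.6]
width: 0.295
grasp_force: 0.0
```

play_rows(translation=[[0,0,0],[0,0,0],[0,0,-0.5],[0,0,-0.8],[0,0,-1]], twist=[0,0,0,0,0], jaw=[0.7,0.9,0.9,0.9,0.9])

```text
t: 10.82
tool_pos: [0.5257, 0.0186, 0.0632]
ee_rot: [-178.9, -3.0, 92.0]
force: [0.6, 0.1, -0.0]
width: 0.898
grasp_force: 0.0
```

play_rows(translation=[[0,0,-1],[0,-1,-1],[0,-1,-0.5],[0,-1,0],[0,-1,0]], twist=[0,0,0,0,0], jaw=[1,1,1,1,1])

```text
t: 11.23
tool_pos: [0.4288, 0.0113, 0.1293]
ee_rot: [-179.3, -2.9, 92.0]
force: [-0.1, 1.1, 0.4]
width: 0.995
grasp_force: 0.0
```

The tool has leaned 3° since joint 6 hit its +180° limit during the first move. I'll undo that by turning to the opposite limit and nudging the mirror way.

play_rows(translation=[[0,0,-0.5],[0,0,-0.5],[0,0,0],[0,0,0],[0,0,0]], twist=[-0.0396,-0.0396,-0.0396,-0.0396,-0.0396], jaw=[1,1,1,1,1])

```text
t: 11.65
tool_pos: [0.4292, 0.0102, 0.1535]
ee_rot: [178.9, -2.9, 128.1]
force: [-0.3, 0.4, -0.2]
width: 0.995
grasp_force: 0.0
```

play_rows(translation=[[0,0,0],[0,0,0],[0,0,0],[0,0,0],[0,0,0]], twist=[-0.0396,-0.0396,-0.0396,-0.0396,-0.0396], jaw=[1,1,1,1,1])

```text
t: 12.07
tool_pos: [0.429, 0.0103, 0.1531]
ee_rot: [177.5, -1.8, 163.7]
force: [0.2, -0.4, -0.0]
width: 0.999
grasp_force: 0.0
```

play_rows(translation=[[0,0,0],[0,0,0],[0,0,0],[0,0,0],[0,0,0]], twist=[-0.0396,-0.0396,-0.0396,-0.0396,-0.0396], jaw=[1,1,1,1,1])

```text
t: 12.48
tool_pos: [0.429, 0.0103, 0.1531]
ee_rot: [176.9, 0.0, -160.7]
force: [0.2, 0.1, -0.1]
width: 1.001
grasp_force: 0.0
```

play_rows(translation=[[0,0,0],[0,0,0],[0,0,0],[0,0,0],[0,0,0]], twist=[-0.0396,-0.0396,-0.0396,-0.0396,-0.0396], jaw=[1,1,1,1,1])

```text
t: 12.9
tool_pos: [0.429, 0.0103, 0.1531]
ee_rot: [177.5, 1.8, -125.1]
force: [0.1, 0.2, -0.7]
width: 1.001
grasp_force: 0.0
```

play_rows(translation=[[0,0,0],[0,0,0],[0,0,0],[0,0,0],[0,0,0]], twist=[-0.0396,-0.0396,-0.0396,-0.0396,-0.0396], jaw=[1,1,1,1,1])

```text
t: 13.32
tool_pos: [0.429, 0.0103, 0.1531]
ee_rot: [179.0, 2.9, -89.4]
force: [-0.1, 0.3, -0.4]
width: 1.0
grasp_force: 0.0
```

play_rows(translation=[[0,0,0],[0,0,0],[0,0,0],[0,0,0],[0,0,0]], twist=[-0.0396,-0.0396,-0.0396,-0.0396,-0.0396], jaw=[1,1,1,1,1])

```text
t: 13.73
tool_pos: [0.429, 0.0103, 0.1531]
ee_rot: [-179.1, 2.9, -53.7]
force: [-0.2, 0.3, -0.3]
width: 1.001
grasp_force: 0.0
```

play_rows(translation=[[0,0,0],[0,0,0],[0,0,0],[0,0,0],[0,0,0]], twist=[-0.0396,-0.0396,-0.0396,-0.0396,-0.0396], jaw=[1,1,1,1,1])

```text
t: 14.15
tool_pos: [0.429, 0.0103, 0.1531]
ee_rot: [-177.5, 1.8, -18.1]
force: [0.1, -0.2, 0.1]
width: 0.996
grasp_force: 0.0
```

```bash
python3 - <<'E'
from h import *
s=manip.sense();print(s["tool_pos"],s["ee_rot"],s["joint_positions"])
E
```

```text
[0.4289628  0.0103059  0.15305767] [-177.53057416    1.84731769  -18.08219073] [  -9.10865509    8.43284112  -25.02891802   57.97766213    2.7272999
 -171.02091217]
```

play_rows(translation=[[0.155,0.475,0],[0.155,0.475,0],[0.155,0.475,0],[0.155,0.475,0],[0.155,0.475,0]], twist=[0,0,0,0,0], jaw=[1,1,1,1,1])

```text
t: 14.57
tool_pos: [0.4285, -0.0527, 0.1499]
ee_rot: [-177.6, 1.9, -18.4]
force: [0.1, 1.2, 0.0]
width: 1.0
grasp_force: 0.0
```

play_rows(translation=[[0.155,0.475,0],[0.155,0.475,0],[0.155,0.475,0],[0.155,0.475,0],[0.155,0.475,0]], twist=[0,0,0,0,0], jaw=[1,1,1,1,1])

```text
t: 14.98
tool_pos: [0.4364, -0.0886, 0.1467]
ee_rot: [-179.0, 1.9, -20.4]
force: [-0.8, 0.2, -0.5]
width: 1.0
grasp_force: 0.0
```

```bash
python3 - <<'E'
from h import *
s=manip.sense();print(s["tool_pos"],s["ee_rot"],s["joint_positions"])
c=manip.capture("top");np.savez("top4.npz",**c)
cv2.imwrite("pics/t4.png",cv2.resize(c["image"][110:230,200:360,::-1],(800,600),interpolation=3))
E
```

```text
[ 0.43641358 -0.08857834  0.14666219] [-178.9594435     1.93902301  -20.43458906] [ -20.38092154   11.10625829  -22.71694501   58.11484465    1.04237193
 -179.94635433]
```

play_rows(translation=[[0.17,0.47,0],[0.17,0.47,0],[0.17,0.47,0],[0.17,0.47,0],[0.17,0.47,0]], twist=[0,0,0,0,0], jaw=[1,1,1,1,1])

```text
t: 15.45
tool_pos: [0.4464, -0.122, 0.1455]
ee_rot: [179.5, 2.0, -22.8]
force: [0.7, 0.2, 0.5]
width: 1.0
grasp_force: 0.0
```

```bash
python3 - <<'E'
from h import *
s=manip.sense();print(s["tool_pos"],s["ee_rot"],s["joint_positions"]);print(Ro.from_euler('xyz',s["ee_rot"],degrees=True).as_matrix().round(4))
E
```

```text
[ 0.44640077 -0.12197847  0.14546554] [179.45871957   1.95247886 -22.83506112] [ -22.77943248   13.20889307  -20.18688285   58.55722726   -0.53938488
 -179.9444012 ]
[[ 0.9211 -0.3878 -0.0351]
 [-0.3879 -0.9217  0.0045]
 [-0.0341  0.0094 -0.9994]]
```

View pics/t4.png

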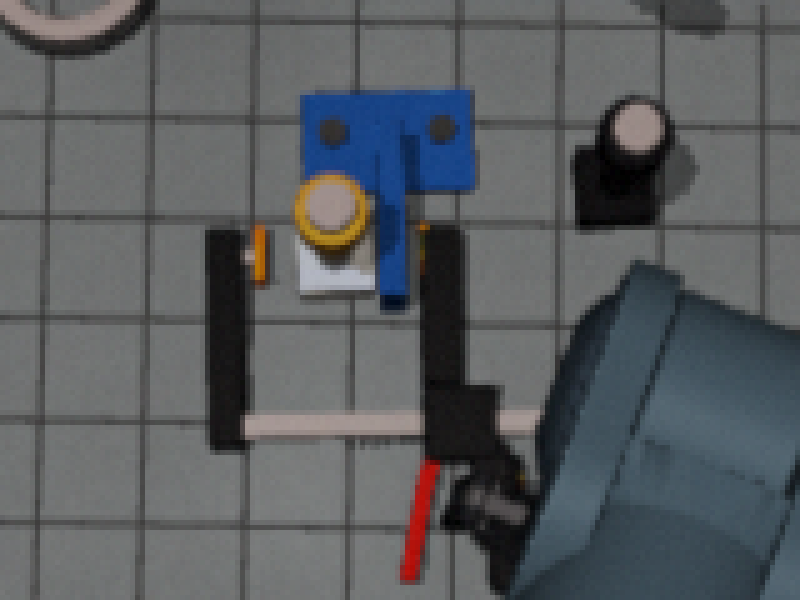

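The clamp lies straddling: the far pad is at (262,255), the near pad at (424,250) just right of the web, and the spindle's foot is at (300..375, 235..295). The trigger runs from (432,465) to (410,580). Next I'll turn the tool to the squeezing yaw.

play_rows(translation=[[0,0,0],[0,0,0],[0,0,0],[0,0,0],[0,0,0]], twist=[0.039,0.0392,0.0392,0.0392,0.0392], jaw=[1,1,1,1,1])

```text
t: 15.87
tool_pos: [0.4463, -0.1218, 0.1455]
ee_rot: [178.4, 1.3, -58.4]
force: [0.7, -0.6, 0.5]
width: 1.003
grasp_force: 0.0
```

play_rows(translation=[[0,0,0],[0,0,0],[0,0,0],[0,0,0],[0,0,0]], twist=[0.0392,0.0392,0.0392,0.0392,0.0392], jaw=[1,1,1,1,1])

```text
t: 16.28
tool_pos: [0.4463, -0.1218, 0.1455]
ee_rot: [178.0, 0.1, -93.7]
force: [-0.2, -0.2, 0.3]
width: 1.001
grasp_force: 0.0
```

play_rows(translation=[[0,0,0],[0,0,0],[0,0,0],[0,0,0],[0,0,0]], twist=[0.0392,0.0392,0.0392,0.0392,0.0392], jaw=[1,1,1,1,1])

```text
t: 16.7
tool_pos: [0.4463, -0.1218, 0.1455]
ee_rot: [178.3, -1.0, -129.0]
force: [0.2, -0.4, -0.4]
width: 0.998
grasp_force: 0.0
```

play_rows(translation=[[0,0,0],[0,0,0],[0,0,0],[0,0,0],[0,0,0]], twist=[0.0392,0.0392,0.0392,0.0392,0.0392], jaw=[1,1,1,1,1])

```text
t: 17.12
tool_pos: [0.4463, -0.1218, 0.1455]
ee_rot: [179.2, -1.9, -164.2]
force: [0.5, -0.3, -0.4]
width: 0.995
grasp_force: 0.0
```

play_rows(translation=[[0,0,0],[0,0,0],[0,0,0],[0,0,0],[0,0,0]], twist=[0.0392,0.0392,0,0,0], jaw=[1,1,1,1,1])

```text
t: 17.53
tool_pos: [0.4462, -0.1215, 0.1455]
ee_rot: [179.6, -2.0, -177.8]
force: [-0.4, 0.7, -0.3]
width: 1.001
grasp_force: 0.0
```

```bash
python3 - <<'E'
from h import *
s=manip.sense();print(s["tool_pos"],s["ee_rot"],s["joint_positions"]);print(Ro.from_euler('xyz',s["ee_rot"],degrees=True).as_matrix().round(4))
c=manip.capture("top");np.savez("top5.npz",**c)
c=dict(np.load("top4.npz"))
f=lambda u,v,z:np.round(pt(c,u/5+200-.4,v/5+110-.4,z)*1000,1)
for n,u,v,z in [("trig tip L",400,580,.023),("trig tip R",418,580,.023),("trig root",427,463,.023),("h tl",426,386,.028),("h tr",498,386,.028),("h bl",427,458,.028),("bar L",244,425,.021),("bar R",540,423,.021),("fj out t",206,230,.026),("fj out b",208,448,.026),("nj L",424,300,.026),("nj R",465,300,.026),("far pad",268,255,.024),("near pad",420,250,.024),("handle end",505,595,.026)]: print(n,f(u,v,z))
E
```

```text
[ 0.44624374 -0.12152332  0.14548909] [ 179.64071611   -1.98750297 -177.84296   ] [-22.75374498  13.17697451 -20.22493877  58.55207314  -0.51111601
 -24.89583651]
[[-0.9987 -0.0374 -0.0349]
 [-0.0376  0.9993  0.005 ]
 [ 0.0347  0.0063 -0.9994]]
trig tip L [ 4.412e+02 -3.000e-01  2.300e+01]
trig tip R [441.4 -10.6  23. ]
trig root [508.3 -14.8  23. ]
h tl [552.  -13.5  28. ]
h tr [552.6 -54.6  28. ]
h bl [510.6 -14.7  28. ]
bar L [528.9  90.2  21. ]
bar R [532.7 -79.2  21. ]
fj out t [641.  114.2  26. ]
fj out b [514.6 110.2  26. ]
nj L [602.1 -11.8  26. ]
nj R [602.5 -35.3  26. ]
far pad [627.3  78.3  24. ]
near pad [631.7  -9.1  24. ]
handle end [433.4 -59.9  26. ]
```

play_rows(translation=[[-0.319,0.814,0],[-0.319,0.814,0],[-0.319,0.814,0],[-0.319,0.814,0],[0,0,0]], twist=[0,0,0,0,0], jaw=[1,1,1,1,1])

```text
t: 18.0
tool_pos: [0.4761, -0.0362, 0.1449]
ee_rot: [179.6, -1.9, -177.7]
force: [-0.1, -0.1, -0.6]
width: 1.001
grasp_force: 0.0
```

```bash
python3 - <<'E'
from h import *
s,c=wrist("w6");print(s["tool_pos"],s["ee_rot"])
u,v=np.meshgrid(np.arange(560),np.arange(420));K,R,t=c["K"],c["R"],c["t"]
W=(np.stack([(u-K[0,2])/K[0,0],(v-K[1,2])/K[1,1],np.ones_like(u)],-1)*c["depth"][...,None]-t)@R
h=cv2.cvtColor(c["image"],cv2.COLOR_RGB2HSV)
g=(W[...,2]>.012)&(W[...,2]<.04)&(c["depth"]>.1)
red=g&((h[...,0]<5)|(h[...,0]>172))&(h[...,1]>170)&(W[...,0]<.53)
for x in (440,450,460,470,480,490,500):
    b=np.abs(W[...,0]*1000-x)<3
    r=W[red&b]*1000; k=W[g&b&(h[...,2]<90)&~red&(W[...,1]<-.02)&(W[...,1]>-.1)]*1000
    print(x,"red y",r[:,1].min().round(1) if len(r) else None,r[:,1].max().round(1) if len(r) else None,"handle y",k[:,1].min().round(1) if len(k) else None,k[:,1].max().round(1) if len(k) else None,len(k))
E
```

```text
[ 0.47610187 -0.03615625  0.14492444] [ 179.55404154   -1.93748624 -177.68114966]
440 red y -8.9 -1.4 handle y -70.4 -51.1 133
450 red y -10.1 -2.9 handle y -69.3 -50.8 130
460 red y -12.3 -4.8 handle y -69.3 -50.5 134
470 red y -13.4 -13.4 handle y -68.1 -50.3 126
480 red y -15.0 -8.1 handle y -68.1 -49.2 127
490 red y None None handle y -68.2 -48.9 123
500 red y None None handle y -68.2 -39.8 194
```

play_rows(translation=[[0,-0.08,1],[0,0,1],[0,0,1],[0,0,0.9],[0,0,0.7]], twist=[0,0,0,0,0], jaw=[1,1,1,1,1])

```text
t: 18.47
tool_pos: [0.47, -0.0409, 0.0283]
ee_rot: [179.6, -2.1, -178.0]
force: [-0.1, 0.1, 0.4]
width: 0.999
grasp_force: 0.0
```

play_rows(translation=[[0,0,0.5],[0,0,0.35],[0,0,0.2],[0,0,0],[0,0,0]], twist=[0,0,0,0,0], jaw=[1,1,0.9,0.85,0.82])

```text
t: 18.88
tool_pos: [0.4698, -0.0397, 0.0038]
ee_rot: [179.6, -2.0, -178.0]
force: [-1.2, 1.9, -0.8]
width: 0.819
grasp_force: 0.9
```

play_rows(translation=[[0,0.08,0],[0,-0.1,0],[0,-0.1,0],[0,-0.1,0],[0,-0.1,0]], twist=[0,0,0,0,0], jaw=[0.77,0.71,0.65,0.59,0.53])

```text
t: 19.3
tool_pos: [0.4716, -0.0481, 0.0059]
ee_rot: [179.6, -1.9, -177.9]
force: [-4.3, 6.9, 14.8]
width: 0.536
grasp_force: 10.4
```

play_rows(translation=[[0,-0.1,0],[0,0,0],[0,0,0],[0,0,0],[0,0,0]], twist=[0,0,0,0,0], jaw=[0.475,0.475,0.475,0.475,0.475])

```text
t: 19.72
tool_pos: [0.4718, -0.0504, 0.0062]
ee_rot: [179.6, -1.8, -177.9]
force: [-5.7, 3.2, 16.3]
width: 0.475
grasp_force: 12.1
```

play_rows(translation=[[0,0.1,-0.12],[0,0.1,0],[0,0.1,0],[0,0.1,0],[0,0.1,0]], twist=[0,0,0,0,0], jaw=[0.53,0.59,0.65,0.71,0.78])

```text
t: 20.13
tool_pos: [0.4711, -0.038, 0.0069]
ee_rot: [179.7, -1.9, -178.0]
force: [1.6, 0.7, -0.0]
width: 0.777
grasp_force: 0.7
```

```bash
cat >> h.py <<'E'
def pads(tag):
    s=manip.sense();c=manip.capture("top");np.savez(tag+".npz",**c)
    u,v=np.meshgrid(np.arange(560),np.arange(420));K,R,t=c["K"],c["R"],c["t"]
    W=(np.stack([(u-K[0,2])/K[0,0],(v-K[1,2])/K[1,1],np.ones_like(u)],-1)*c["depth"][...,None]-t)@R*1000
    h=cv2.cvtColor(c["image"],cv2.COLOR_RGB2HSV)
    box=(W[...,0]>595)&(W[...,0]<660)
    o=box&(h[...,0]>8)&(h[...,0]<22)&(h[...,1]>150)&(h[...,2]>90)&(W[...,2]<40)
    for n,m in (("far pad",o&(W[...,1]>40)),("near pad",o&(W[...,1]<10)),
      ("far jaw",box&(W[...,2]>15)&(W[...,2]<35)&(h[...,2]<60)&(W[...,1]>62)&(W[...,1]<130)),("near jaw",box&(W[...,2]>15)&(W[...,2]<35)&(h[...,2]<60)&(W[...,1]<-5)&(W[...,1]>-60)),
      ("sp foot",box&(W[...,2]>25)&(W[...,2]<34)&(h[...,1]<60)&(h[...,2]>90)&(W[...,1]>5)&(W[...,1]<75)),
      ("flange",(W[...,2]>110)&(W[...,2]<170)&(W[...,0]>590)&(W[...,0]<670)&(W[...,1]>5)&(W[...,1]<75))):
        w=W[m]; print(n,len(w),w[:,:2].mean(0).round(1) if len(w) else "",(w[:,1].min().round(1),w[:,1].max().round(1)) if len(w) else "")
    print(s["t"],s["tool_pos"],s["force"].round(1),s["width"],s["grasp_force"])
E
python3 - <<'E'
from h import *
pads("p1")
import io
E
```

```text
far pad 1005 [630.2 699. ] (np.float64(72.8), np.float64(825.3))
near pad 1025 [ 626.2 -626.9] (np.float64(-790.8), np.float64(-10.0))
far jaw 109 [617.8  95.9] (np.float64(86.5), np.float64(104.8))
near jaw 36 [637.7 -21.2] (np.float64(-33.5), np.float64(-10.2))
sp foot 97 [618.   40.1] (np.float64(18.2), np.float64(61.7))
flange 202 [623.6  39.3] (np.float64(20.9), np.float64(58.1))
20.1333 [ 0.47106675 -0.03800504  0.00686244] [ 1.6  0.7 -0. ] 0.7773825958489945 0.7323161287786206
```

play_rows(translation=[[0,-0.1,0],[0,-0.1,0],[0,-0.1,0],[0,-0.1,0],[0,-0.1,0]], twist=[0,0,0,0,0], jaw=[0.71,0.65,0.59,0.53,0.475])

```text
t: 20.6
tool_pos: [0.471, -0.0504, 0.0074]
ee_rot: [179.5, -1.9, -178.0]
force: [-1.8, 5.6, 11.9]
width: 0.48
grasp_force: 9.9
```

play_rows(translation=[[0,0,0],[0,0.07,0],[0,0.07,0],[0,0.06,0],[0,0,0]], twist=[0,0,0,0,0], jaw=[0.47,0.47,0.47,0.47,0.47])

```text
t: 21.02
tool_pos: [0.4708, -0.0484, 0.0074]
ee_rot: [180.0, -2.0, -178.1]
force: [-1.8, -7.4, 7.4]
width: 0.476
grasp_force: 14.0
```

play_rows(translation=[[0,0.1,0],[0,0.1,0],[0,0.1,0],[0,0.1,0],[0,0.1,0]], twist=[0,0,0,0,0], jaw=[0.53,0.59,0.65,0.71,0.78])

```text
t: 21.43
tool_pos: [0.4697, -0.032, 0.0063]
ee_rot: [179.5, -2.0, -177.9]
force: [0.9, 1.7, -0.4]
width: 0.778
grasp_force: 0.9
```

```bash
sed -i 's/box=(W\[...,0\]>595)/box=(abs(W[...,1])<130)\&(W[...,0]>595)/' h.py; python3 - <<'E'
from h import *
pads("p2")
E
```

```text
far pad 24 [630.9  77.6] (np.float64(75.5), np.float64(80.3))
near pad 0  
far jaw 125 [619.3  97.7] (np.float64(87.5), np.float64(108.1))
near jaw 42 [636.4 -21.8] (np.float64(-30.6), np.float64(-10.1))
sp foot 102 [617.6  40.2] (np.float64(18.2), np.float64(61.7))
flange 201 [623.6  39.3] (np.float64(20.9), np.float64(58.1))
21.4333 [ 0.46970931 -0.03204917  0.00632335] [ 0.9  1.7 -0.4] 0.7784522544705177 0.9156815144524444
```

```bash
python3 - <<'E'
import h,numpy as np
from h import *
real=manip.capture
for n in ("top5","p1","p2"):
    manip.capture=lambda _:dict(np.load(n+".npz"))
    print("==",n);pads("tmp")
manip.capture=real
a=[cv2.resize(np.load(n+".npz")["image"][140:205,235:315,::-1],(400,325),interpolation=3) for n in("top5","p2")]
cv2.imwrite("pics/cmp.png",np.hstack(a))
E
```

```text
== top5
far pad 23 [628.6  83.4] (np.float64(81.6), np.float64(86.1))
near pad 3 [647.5 -11.1] (np.float64(-12.9), np.float64(-10.0))
far jaw 121 [617.6 103.5] (np.float64(92.5), np.float64(113.7))
near jaw 137 [617.8 -21.6] (np.float64(-33.7), np.float64(-10.1))
sp foot 90 [618.2  39.6] (np.float64(18.2), np.float64(61.6))
flange 202 [623.6  39.3] (np.float64(20.9), np.float64(58.0))
21.4833 [ 0.46973076 -0.03187472  0.00638273] [-0.2  0.6 -0.8] 0.7804176913673113 1.2855103891342878
== p1
far pad 29 [626.5  76.3] (np.float64(72.8), np.float64(79.9))
near pad 3 [647.6 -11.1] (np.float64(-12.9), np.float64(-10.0))
far jaw 109 [617.8  95.9] (np.float64(86.5), np.float64(104.8))
near jaw 36 [637.7 -21.2] (np.float64(-33.5), np.float64(-10.2))
sp foot 97 [618.   40.1] (np.float64(18.2), np.float64(61.7))
flange 202 [623.6  39.3] (np.float64(20.9), np.float64(58.1))
21.4833 [ 0.46973076 -0.03187472  0.00638273] [-0.2  0.6 -0.8] 0.7804176913673113 1.2855103891342878
== p2
far pad 24 [630.9  77.6] (np.float64(75.5), np.float64(80.3))
near pad 0  
far jaw 125 [619.3  97.7] (np.float64(87.5), np.float64(108.1))
near jaw 42 [636.4 -21.8] (np.float64(-30.6), np.float64(-10.1))
sp foot 102 [617.6  40.2] (np.float64(18.2), np.float64(61.7))
flange 201 [623.6  39.3] (np.float64(20.9), np.float64(58.1))
21.4833 [ 0.46973076 -0.03187472  0.00638273] [-0.2  0.6 -0.8] 0.7804176913673113 1.2855103891342878
```

View pics/cmp.png

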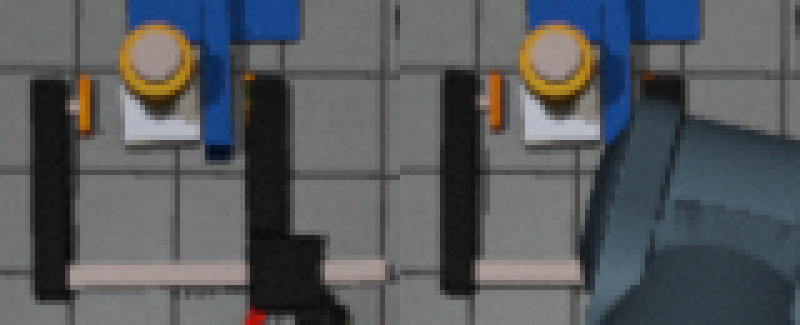

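The left half is before squeezing and the right half is after two squeezes. The pads have closed by only about 7 mm in total, so the second squeeze drew little. I'll open wider so the trigger springs fully back, then squeeze again.

play_rows(translation=[[0,0,0],[0,0,0],[0,0,0],[0,0,0],[0,-0.05,0]], twist=[0,0,0,0,0], jaw=[0.85,0.88,0.88,0.84,0.78])

```text
t: 21.9
tool_pos: [0.4702, -0.0335, 0.0069]
ee_rot: [179.5, -2.0, -178.0]
force: [0.2, 4.0, 2.5]
width: 0.782
grasp_force: 1.9
```

play_rows(translation=[[0,-0.1,0],[0,-0.1,0],[0,-0.1,0],[0,-0.1,0],[0,-0.1,0]], twist=[0,0,0,0,0], jaw=[0.71,0.65,0.59,0.53,0.475])

```text
t: 22.32
tool_pos: [0.471, -0.046, 0.0082]
ee_rot: [179.5, -1.9, -177.9]
force: [-3.2, 8.5, 14.7]
width: 0.479
grasp_force: 9.6
```

play_rows(translation=[[0,0,0],[0,0,0],[0,0,0],[0,0,0],[0,0,0]], twist=[0,0,0,0,0], jaw=[0.465,0.465,0.465,0.465,0.465])

```text
t: 22.73
tool_pos: [0.471, -0.0464, 0.0082]
ee_rot: [179.6, -1.9, -177.9]
force: [-4.0, 3.2, 16.4]
width: 0.468
grasp_force: 11.9
```

```bash
python3 - <<'E'
from h import *
pads("p3")
E
```

```text
far pad 31 [629.1  70.5] (np.float64(67.1), np.float64(73.4))
near pad 2 [643.8  -7.2] (np.float64(-7.2), np.float64(-7.2))
far jaw 115 [619.1  90.2] (np.float64(81.0), np.float64(99.6))
near jaw 84 [629.6 -16.5] (np.float64(-30.4), np.float64(-7.3))
sp foot 86 [617.2  39.4] (np.float64(18.2), np.float64(61.7))
flange 201 [623.5  39.2] (np.float64(20.9), np.float64(57.9))
22.7333 [ 0.47104213 -0.04636587  0.00824791] [-4.   3.2 16.4] 0.46842596319121904 11.942970966920257
```

play_rows(translation=[[0,0.06,-0.08],[0,0.06,-0.08],[0,0,0],[0,0.1,0],[0,0.1,0]], twist=[0,0,0,0,0], jaw=[0.465,0.465,0.465,0.53,0.59])

```text
t: 23.2
tool_pos: [0.4703, -0.0388, 0.0104]
ee_rot: [179.6, -2.0, -178.0]
force: [-0.2, -1.4, -2.8]
width: 0.588
grasp_force: 2.6
```

play_rows(translation=[[0,0.1,0],[0,0.1,0],[0,0.1,0],[0,0.05,0],[0,0,0]], twist=[0,0,0,0,0], jaw=[0.65,0.71,0.77,0.87,0.87])

```text
t: 23.62
tool_pos: [0.4704, -0.03, 0.011]
ee_rot: [179.7, -2.0, -177.9]
force: [-0.3, 0.3, -0.5]
width: 0.875
grasp_force: 0.0
```

play_rows(translation=[[0,0,0],[0,0,0],[0,-0.05,0],[0,-0.1,0],[0,-0.1,0]], twist=[0,0,0,0,0], jaw=[0.87,0.83,0.77,0.71,0.65])

```text
t: 24.03
tool_pos: [0.4707, -0.0365, 0.0117]
ee_rot: [179.6, -1.9, -178.0]
force: [-0.4, 0.8, 0.0]
width: 0.654
grasp_force: 0.6
```

play_rows(translation=[[0,-0.1,0],[0,-0.1,0],[0,-0.1,0],[0,0,0],[0,0,0]], twist=[0,0,0,0,0], jaw=[0.59,0.53,0.475,0.47,0.47])

```text
t: 24.45
tool_pos: [0.471, -0.0438, 0.011]
ee_rot: [179.6, -1.9, -178.0]
force: [-0.4, 1.6, 5.1]
width: 0.47
grasp_force: 4.8
```

```bash
python3 - <<'E'
from h import *
pads("p4")
E
```

```text
far pad 28 [630.1  70. ] (np.float64(66.8), np.float64(74.3))
near pad 2 [648.   -7.2] (np.float64(-7.4), np.float64(-7.1))
far jaw 117 [619.4  90.3] (np.float64(80.9), np.float64(99.1))
near jaw 62 [631.5 -15. ] (np.float64(-27.4), np.float64(-7.2))
sp foot 97 [618.3  39. ] (np.float64(18.2), np.float64(61.8))
flange 202 [623.6  39.3] (np.float64(20.9), np.float64(58.1))
24.45 [ 0.4710086  -0.04382682  0.01102889] [-0.4  1.6  5.1] 0.46966766895753537 4.797259646002203
```

play_rows(translation=[[0,0.1,0],[0,0.1,0],[0,0.1,0],[0,0.1,0],[0,0.1,0]], twist=[0,0,0,0,0], jaw=[0.53,0.6,0.7,0.8,0.88])

```text
t: 24.92
tool_pos: [0.4701, -0.0313, 0.0106]
ee_rot: [179.7, -2.0, -178.0]
force: [-0.0, 0.1, -0.7]
width: 0.882
grasp_force: 0.0
```

```bash
cat >> h.py <<'E'
def trig():
    s,c=wrist("wt")
    u,v=np.meshgrid(np.arange(560),np.arange(420));K,R,t=c["K"],c["R"],c["t"]
    W=(np.stack([(u-K[0,2])/K[0,0],(v-K[1,2])/K[1,1],np.ones_like(u)],-1)*c["depth"][...,None]-t)@R*1000
    h=cv2.cvtColor(c["image"],cv2.COLOR_RGB2HSV)
    g=(W[...,2]>8)&(W[...,2]<40)&(abs(W[...,1])<150)&(W[...,0]<535)&(W[...,0]>400)
    red=g&((h[...,0]<5)|(h[...,0]>172))&(h[...,1]>150)
    for x in range(430,520,10):
        b=abs(W[...,0]-x)<4; r=W[red&b]; k=W[g&b&(h[...,2]<80)&~red&(W[...,1]<-10)]
        print(x,"red",(len(r),r[:,1].min().round(1),r[:,1].max().round(1)) if len(r) else None,"blk",(len(k),k[:,1].min().round(1),k[:,1].max().round(1)) if len(k) else None)
    print(s["t"],s["tool_pos"],s["width"])
E
python3 - <<'E'
from h import *
trig()
E
```

```text
430 red None blk (328, np.float64(-62.2), np.float64(-45.2))
440 red (230, np.float64(-3.5), np.float64(5.8)) blk (171, np.float64(-63.4), np.float64(-43.9))
450 red (287, np.float64(-5.4), np.float64(4.6)) blk (430, np.float64(-63.6), np.float64(-43.8))
460 red (280, np.float64(-7.2), np.float64(3.1)) blk (726, np.float64(-70.8), np.float64(-43.6))
470 red (265, np.float64(-9.0), np.float64(1.0)) blk (808, np.float64(-82.2), np.float64(-43.4))
480 red (262, np.float64(-11.0), np.float64(-1.1)) blk (686, np.float64(-68.7), np.float64(-43.3))
490 red (272, np.float64(-13.1), np.float64(-2.7)) blk (523, np.float64(-62.5), np.float64(-43.1))
500 red (253, np.float64(-15.7), np.float64(-4.7)) blk (983, np.float64(-63.0), np.float64(-34.0))
510 red (58, np.float64(-16.3), np.float64(-7.1)) blk (1933, np.float64(-62.5), np.float64(-10.0))
24.9167 [ 0.47005156 -0.0312769   0.01059596] 0.881918791380633
```

play_rows(translation=[[0,0,0],[0,0,0],[0,0,0],[0,0,0],[0,0,0]], twist=[0,0,0,0,0], jaw=[0.88,0.88,0.88,0.88,0.88])

```text
t: 25.38
tool_pos: [0.4703, -0.0316, 0.0108]
ee_rot: [179.7, -2.0, -178.0]
force: [-0.2, 0.4, -0.0]
width: 0.877
grasp_force: 0.0
```

```bash
python3 - <<'E'
from h import *
trig();pads("p5")
E
```

```text
430 red None blk (313, np.float64(-62.1), np.float64(-45.3))
440 red (224, np.float64(-3.1), np.float64(5.5)) blk (165, np.float64(-63.8), np.float64(-43.9))
450 red (285, np.float64(-5.0), np.float64(4.7)) blk (428, np.float64(-63.6), np.float64(-43.7))
460 red (280, np.float64(-7.0), np.float64(3.0)) blk (724, np.float64(-71.0), np.float64(-43.6))
470 red (258, np.float64(-8.8), np.float64(1.0)) blk (817, np.float64(-82.6), np.float64(-43.4))
480 red (258, np.float64(-11.0), np.float64(-0.8)) blk (667, np.float64(-69.1), np.float64(-43.2))
490 red (259, np.float64(-13.0), np.float64(-2.4)) blk (511, np.float64(-63.0), np.float64(-43.1))
500 red (244, np.float64(-15.7), np.float64(-4.8)) blk (970, np.float64(-62.7), np.float64(-34.1))
510 red (61, np.float64(-16.4), np.float64(-6.8)) blk (1944, np.float64(-61.9), np.float64(-10.0))
25.3833 [ 0.47029889 -0.03158554  0.01081475] 0.8774162089735824
far pad 29 [629.7  69.9] (np.float64(67.0), np.float64(74.1))
near pad 2 [648.9  -7.3] (np.float64(-7.5), np.float64(-7.2))
far jaw 116 [619.4  90.2] (np.float64(81.1), np.float64(99.4))
near jaw 31 [638.2 -18.5] (np.float64(-27.6), np.float64(-7.2))
sp foot 94 [617.6  39.7] (np.float64(18.2), np.float64(61.7))
flange 202 [623.5  39.2] (np.float64(20.9), np.float64(58.0))
25.4333 [ 0.47025593 -0.03157382  0.01077932] [0.  0.  0.7] 0.8802717115167925 0.0
```

play_rows(translation=[[0,0,0.08],[0,0,0],[0,-0.05,0],[0,-0.1,0],[0,-0.1,0]], twist=[0,0,0,0,0], jaw=[0.82,0.77,0.74,0.68,0.62])

```text
t: 25.9
tool_pos: [0.4702, -0.0374, 0.0096]
ee_rot: [179.6, -2.0, -178.0]
force: [-3.6, 6.5, 10.1]
width: 0.62
grasp_force: 7.7
```

play_rows(translation=[[0,-0.1,0],[0,-0.1,0],[0,-0.05,0],[0,0,0],[0,0,0]], twist=[0,0,0,0,0], jaw=[0.56,0.5,0.47,0.47,0.47])

```text
t: 26.32
tool_pos: [0.4708, -0.0437, 0.0103]
ee_rot: [179.6, -1.9, -178.0]
force: [-4.7, 2.6, 16.2]
width: 0.476
grasp_force: 13.1
```

```bash
python3 - <<'E'
from h import *
trig();pads("p6")
E
```

```text
430 red None blk (303, np.float64(-62.2), np.float64(-45.3))
440 red (249, np.float64(-36.9), np.float64(-27.6)) blk (60, np.float64(-63.9), np.float64(-60.5))
450 red (291, np.float64(-36.2), np.float64(-26.4)) blk (156, np.float64(-63.4), np.float64(-44.7))
460 red (294, np.float64(-35.2), np.float64(-25.2)) blk (767, np.float64(-65.5), np.float64(-10.7))
470 red (277, np.float64(-34.0), np.float64(-24.0)) blk (781, np.float64(-77.6), np.float64(-22.9))
480 red (256, np.float64(-32.8), np.float64(-22.9)) blk (648, np.float64(-63.6), np.float64(-22.7))
490 red (236, np.float64(-31.7), np.float64(-21.6)) blk (514, np.float64(-63.0), np.float64(-43.3))
500 red (195, np.float64(-31.0), np.float64(-20.3)) blk (955, np.float64(-63.1), np.float64(-34.2))
510 red (65, np.float64(-30.6), np.float64(-18.7)) blk (1481, np.float64(-62.4), np.float64(-14.2))
26.3167 [ 0.47078141 -0.04367176  0.01028212] 0.4759414692091366
far pad 24 [630.4  65.8] (np.float64(61.7), np.float64(67.6))
near pad 2 [649.   -7.3] (np.float64(-7.4), np.float64(-7.2))
far jaw 114 [619.5  84.5] (np.float64(75.2), np.float64(93.4))
near jaw 64 [631.3 -15.1] (np.float64(-27.6), np.float64(-7.2))
sp foot 97 [617.   37.9] (np.float64(18.2), np.float64(58.6))
flange 202 [623.3  39.1] (np.float64(20.8), np.float64(58.3))
26.3667 [ 0.47079508 -0.04365701  0.01028827] [-4.1  3.2 18. ] 0.47354347175613837 13.184449200052768
```

play_rows(translation=[[0,0.1,0],[0,0.1,0],[0,0.1,0],[0,0.1,0],[0,0.1,0]], twist=[0,0,0,0,0], jaw=[0.53,0.6,0.7,0.8,0.88])

```text
t: 26.83
tool_pos: [0.47, -0.0312, 0.0085]
ee_rot: [179.6, -2.0, -178.0]
force: [-0.2, 0.1, 0.4]
width: 0.876
grasp_force: 0.0
```

play_rows(translation=[[0,0,0],[0,0,0],[0,0,0],[0,-0.05,0],[0,-0.1,0]], twist=[0,0,0,0,0], jaw=[0.88,0.82,0.77,0.74,0.68])

```text
t: 27.25
tool_pos: [0.4704, -0.0357, 0.009]
ee_rot: [179.7, -2.0, -178.0]
force: [-1.0, 1.1, 1.5]
width: 0.687
grasp_force: 0.8
```

play_rows(translation=[[0,-0.05,0],[0,-0.05,0],[0,0,0],[0,0,0],[0,0,0]], twist=[0,0,0,0,0], jaw=[0.65,0.62,0.62,0.62,0.62])

```text
t: 27.67
tool_pos: [0.4705, -0.0377, 0.0088]
ee_rot: [179.6, -2.0, -178.0]
force: [-1.4, 0.4, 1.5]
width: 0.62
grasp_force: 1.6
```

play_rows(translation=[[0,-0.05,0],[0,-0.05,0],[0,0,0],[0,0,0],[0,0,0]], twist=[0,0,0,0,0], jaw=[0.59,0.56,0.56,0.56,0.56])

```text
t: 28.08
tool_pos: [0.4707, -0.0402, 0.0088]
ee_rot: [179.6, -2.0, -178.0]
force: [0.6, 0.5, 3.3]
width: 0.561
grasp_force: 2.0
```

```bash
python3 - <<'E'
from h import *
pads("p7")
E
```

```text
far pad 23 [630.5  65.9] (np.float64(61.8), np.float64(68.0))
near pad 1 [645.6  -7.2] (np.float64(-7.2), np.float64(-7.2))
far jaw 116 [619.3  84.5] (np.float64(75.2), np.float64(93.5))
near jaw 47 [634.5 -15. ] (np.float64(-27.3), np.float64(-7.2))
sp foot 89 [617.8  39. ] (np.float64(18.2), np.float64(73.1))
flange 202 [623.3  39.2] (np.float64(20.8), np.float64(58.3))
28.0833 [ 0.47070013 -0.04018991  0.00878766] [0.6 0.5 3.3] 0.5606143929038045 1.9513677433133125
```

play_rows(translation=[[0,0.1,0],[0,0.1,0],[0,0.1,0],[0,0.05,0],[0,0,0]], twist=[0,0,0,0,0], jaw=[0.62,0.7,0.8,0.88,0.88])

```text
t: 28.55
tool_pos: [0.4698, -0.0311, 0.0086]
ee_rot: [179.6, -2.0, -177.9]
force: [0.1, 0.4, -0.4]
width: 0.878
grasp_force: 0.0
```

play_rows(translation=[[0,0,0],[0,0,0],[0,0,0],[0,0,0],[0,0,0]], twist=[0,0,0,0,0], jaw=[0.88,0.88,0.88,0.88,0.88])

```text
t: 28.97
tool_pos: [0.4702, -0.0315, 0.0088]
ee_rot: [179.6, -2.0, -178.0]
force: [0.4, 0.8, -0.2]
width: 0.877
grasp_force: 0.0
```

play_rows(translation=[[0,0,0],[0,0,0],[0,0,0],[0,0,0],[0,0,0]], twist=[0,0,0,0,0], jaw=[0.88,0.88,0.88,0.82,0.78])

```text
t: 29.38
tool_pos: [0.4702, -0.031, 0.0088]
ee_rot: [179.6, -2.0, -178.0]
force: [0.3, 0.7, 1.6]
width: 0.78
grasp_force: 0.7
```

play_rows(translation=[[0,-0.05,0],[0,-0.1,0],[0,-0.05,0],[0,0,0],[0,0,0]], twist=[0,0,0,0,0], jaw=[0.74,0.68,0.65,0.65,0.65])

```text
t: 29.8
tool_pos: [0.4705, -0.0364, 0.0087]
ee_rot: [179.6, -2.0, -178.0]
force: [0.2, 1.0, 1.1]
width: 0.652
grasp_force: 0.9
```

```bash
python3 - <<'E'
from h import *
trig();pads("p8")
E
```

```text
430 red None blk (240, np.float64(-62.5), np.float64(-45.6))
440 red (266, np.float64(-17.5), np.float64(-8.6)) blk (112, np.float64(-63.9), np.float64(-44.4))
450 red (293, np.float64(-18.2), np.float64(-9.0)) blk (348, np.float64(-63.6), np.float64(-44.2))
460 red (292, np.float64(-18.9), np.float64(-8.8)) blk (710, np.float64(-65.8), np.float64(-43.7))
470 red (284, np.float64(-19.3), np.float64(-9.7)) blk (764, np.float64(-77.7), np.float64(-43.8))
480 red (289, np.float64(-19.9), np.float64(-10.5)) blk (646, np.float64(-64.1), np.float64(-43.5))
490 red (286, np.float64(-20.5), np.float64(-11.0)) blk (521, np.float64(-62.6), np.float64(-43.1))
500 red (231, np.float64(-22.1), np.float64(-11.3)) blk (1020, np.float64(-63.0), np.float64(-34.1))
510 red (59, np.float64(-22.2), np.float64(-9.4)) blk (1770, np.float64(-62.2), np.float64(-10.0))
29.8 [ 0.47052809 -0.03635046  0.0087235 ] 0.6524057262352759
far pad 24 [630.5  65.8] (np.float64(61.6), np.float64(67.9))
near pad 1 [645.2  -7.2] (np.float64(-7.2), np.float64(-7.2))
far jaw 117 [619.5  84.5] (np.float64(75.3), np.float64(93.3))
near jaw 37 [637.7 -16.5] (np.float64(-27.4), np.float64(-7.2))
sp foot 100 [617.8  37.8] (np.float64(18.2), np.float64(61.7))
flange 203 [623.3  39.1] (np.float64(20.9), np.float64(58.2))
29.85 [ 0.47053168 -0.0363485   0.0087267 ] [-0.2  1.2  1.2] 0.6517653280420744 0.879747100698296
```

play_rows(translation=[[0,-0.1,0],[0,-0.05,0],[0,0,0],[0,0,0],[0,0,0]], twist=[0,0,0,0,0], jaw=[0.59,0.56,0.56,0.56,0.56])

```text
t: 30.32
tool_pos: [0.4706, -0.0402, 0.0087]
ee_rot: [179.6, -2.0, -178.0]
force: [0.9, 0.5, 3.1]
width: 0.562
grasp_force: 1.7
```

play_rows(translation=[[0,-0.05,0],[0,-0.05,0],[0,0,0],[0,0,0],[0,0,0]], twist=[0,0,0,0,0], jaw=[0.53,0.5,0.5,0.5,0.5])

```text
t: 30.73
tool_pos: [0.4707, -0.0425, 0.0093]
ee_rot: [179.6, -2.0, -177.9]
force: [-2.4, 1.2, 8.5]
width: 0.501
grasp_force: 8.7
```

play_rows(translation=[[0,-0.03,0],[0,0,0],[0,0,0],[0,0,0],[0,0,0]], twist=[0,0,0,0,0], jaw=[0.48,0.48,0.48,0.48,0.48])

```text
t: 31.15
tool_pos: [0.4707, -0.0433, 0.0095]
ee_rot: [179.6, -2.0, -177.9]
force: [-2.8, 1.0, 10.6]
width: 0.482
grasp_force: 11.3
```

```bash
python3 - <<'E'
from h import *
pads("p9")
E
```

```text
far pad 24 [630.5  65.8] (np.float64(61.6), np.float64(67.7))
near pad 1 [644.7  -7.2] (np.float64(-7.2), np.float64(-7.2))
far jaw 117 [619.4  84.5] (np.float64(75.5), np.float64(93.6))
near jaw 61 [632.2 -15. ] (np.float64(-27.4), np.float64(-7.2))
sp foot 96 [617.6  37.4] (np.float64(18.2), np.float64(58.8))
flange 202 [623.4  39. ] (np.float64(20.8), np.float64(58.3))
31.15 [ 0.4706662  -0.0432843   0.00947763] [-2.8  1.  10.6] 0.4815167548522808 11.252888487651944
```

play_rows(translation=[[0,-0.02,0],[0,0,0],[0,0,0],[0,0,0],[0,0,0]], twist=[0,0,0,0,0], jaw=[0.465,0.465,0.465,0.465,0.465])

```text
t: 31.62
tool_pos: [0.4707, -0.0439, 0.0096]
ee_rot: [179.7, -2.0, -178.0]
force: [-3.4, 1.4, 11.6]
width: 0.463
grasp_force: 12.9
```

```bash
python3 - <<'E'
from h import *
pads("p10")
E
```

```text
far pad 24 [630.5  65.8] (np.float64(61.5), np.float64(67.8))
near pad 1 [643.5  -7.1] (np.float64(-7.1), np.float64(-7.1))
far jaw 118 [619.6  84.5] (np.float64(75.3), np.float64(93.6))
near jaw 63 [631.8 -15.2] (np.float64(-27.5), np.float64(-7.2))
sp foot 100 [617.8  37.6] (np.float64(18.2), np.float64(61.5))
flange 202 [623.3  39.1] (np.float64(20.9), np.float64(58.2))
31.6167 [ 0.47074419 -0.0439142   0.00963778] [-3.4  1.4 11.6] 0.4632756813474047 12.949449545703828
```

play_rows(translation=[[0,0.1,0],[0,0.1,0],[0,0.1,0],[0,0.1,0],[0,0.1,0]], twist=[0,0,0,0,0], jaw=[0.53,0.6,0.7,0.8,0.9])

```text
t: 32.08
tool_pos: [0.4698, -0.0311, 0.0084]
ee_rot: [179.6, -2.0, -178.0]
force: [-0.7, 0.8, 0.4]
width: 0.894
grasp_force: 0.0
```

play_rows(translation=[[0,0,0],[0,0,0],[0,0,0],[0,0,0],[0,0,0]], twist=[0,0,0,0,0], jaw=[0.9,0.9,0.9,0.9,0.9])

```text
t: 32.5
tool_pos: [0.4702, -0.0316, 0.0088]
ee_rot: [179.7, -2.0, -178.0]
force: [0.6, 0.2, 0.2]
width: 0.902
grasp_force: 0.0
```

```bash
python3 - <<'E'
from h import *
trig();pads("p11")
E
```

```text
430 red None blk (358, np.float64(-62.5), np.float64(-45.8))
440 red (226, np.float64(-3.9), np.float64(4.9)) blk (182, np.float64(-64.3), np.float64(-44.5))
450 red (299, np.float64(-5.5), np.float64(4.4)) blk (451, np.float64(-64.1), np.float64(-44.3))
460 red (289, np.float64(-7.3), np.float64(2.4)) blk (743, np.float64(-71.6), np.float64(-44.0))
470 red (272, np.float64(-9.4), np.float64(0.8)) blk (838, np.float64(-83.4), np.float64(-43.8))
480 red (267, np.float64(-11.2), np.float64(-0.5)) blk (719, np.float64(-69.9), np.float64(-43.6))
490 red (297, np.float64(-13.2), np.float64(-3.2)) blk (535, np.float64(-63.3), np.float64(-43.3))
500 red (268, np.float64(-15.9), np.float64(-4.6)) blk (1011, np.float64(-62.9), np.float64(-34.1))
510 red (69, np.float64(-16.4), np.float64(-7.0)) blk (1882, np.float64(-62.0), np.float64(-10.1))
32.5 [ 0.47021367 -0.03156972  0.00879386] 0.9020617432028265
far pad 23 [629.4  65.8] (np.float64(61.6), np.float64(67.7))
near pad 0  
far jaw 116 [619.6  84.5] (np.float64(75.4), np.float64(93.6))
near jaw 36 [637.9 -18.6] (np.float64(-27.6), np.float64(-7.2))
sp foot 99 [617.4  38.3] (np.float64(18.2), np.float64(61.6))
flange 200 [623.3  39.1] (np.float64(20.8), np.float64(58.2))
32.55 [ 0.47021903 -0.03155317  0.00879823] [-0.2 -0.3  0.2] 0.8991345827888209 0.0
```

play_rows(translation=[[0,0,0],[0,0,0],[0,-0.05,0],[0,-0.1,0],[0,-0.1,0]], twist=[0,0,0,0,0], jaw=[0.82,0.77,0.74,0.68,0.62])

```text
t: 33.02
tool_pos: [0.4711, -0.0375, 0.0101]
ee_rot: [179.6, -1.9, -178.0]
force: [-2.1, 5.9, 10.2]
width: 0.623
grasp_force: 8.6
```

```bash
python3 - <<'E'
from h import *
pads("p12")
E
```

```text
far pad 23 [629.6  65.8] (np.float64(61.7), np.float64(67.9))
near pad 1 [644.2  -4.3] (np.float64(-4.3), np.float64(-4.3))
far jaw 116 [619.5  84.4] (np.float64(75.4), np.float64(93.6))
near jaw 35 [637.5 -14.5] (np.float64(-24.6), np.float64(-7.2))
sp foot 92 [617.8  37.8] (np.float64(18.2), np.float64(70.2))
flange 202 [623.3  39.1] (np.float64(20.9), np.float64(58.3))
33.0167 [ 0.47108331 -0.03753832  0.01005058] [-2.1  5.9 10.2] 0.6227726386509665 8.550867496524006
```

play_rows(translation=[[0,-0.05,0],[0,-0.05,0],[0,0,0],[0,0,0],[0,0,0]], twist=[0,0,0,0,0], jaw=[0.59,0.56,0.56,0.56,0.56])

```text
t: 33.48
tool_pos: [0.4708, -0.0401, 0.0088]
ee_rot: [179.6, -1.9, -178.0]
force: [0.8, 1.5, 2.2]
width: 0.565
grasp_force: 1.1
```

play_rows(translation=[[0,-0.05,0],[0,0,0],[0,0,0],[0,0,0],[0,0,0]], twist=[0,0,0,0,0], jaw=[0.53,0.53,0.53,0.53,0.53])

```text
t: 33.9
tool_pos: [0.4707, -0.0413, 0.0087]
ee_rot: [179.6, -2.0, -178.0]
force: [1.5, 0.8, 1.8]
width: 0.527
grasp_force: 1.2
```

```bash
python3 - <<'E'
from h import *
pads("p13")
E
```

```text
far pad 23 [631.9  65.5] (np.float64(61.9), np.float64(68.5))
near pad 0  
far jaw 119 [619.7  84.4] (np.float64(75.4), np.float64(93.6))
near jaw 49 [633.6 -13.8] (np.float64(-24.6), np.float64(-7.1))
sp foot 98 [616.9  37.1] (np.float64(18.2), np.float64(58.7))
flange 202 [623.3  38.9] (np.float64(20.8), np.float64(57.9))
33.9 [ 0.47068045 -0.04134058  0.00865882] [1.5 0.8 1.8] 0.5274663247805949 1.1967422041584541
```

```bash
python3 - <<'E'
from h import *
trig()
E
```

```text
430 red None blk (245, np.float64(-61.6), np.float64(-47.3))
440 red (235, np.float64(-30.7), np.float64(-21.4)) blk (66, np.float64(-64.3), np.float64(-45.1))
450 red (305, np.float64(-30.6), np.float64(-20.8)) blk (247, np.float64(-64.3), np.float64(-44.8))
460 red (294, np.float64(-29.8), np.float64(-20.1)) blk (744, np.float64(-65.8), np.float64(-10.1))
470 red (284, np.float64(-29.0), np.float64(-19.5)) blk (849, np.float64(-77.5), np.float64(-18.0))
480 red (271, np.float64(-28.3), np.float64(-18.6)) blk (675, np.float64(-63.7), np.float64(-17.8))
490 red (264, np.float64(-27.5), np.float64(-18.0)) blk (504, np.float64(-62.5), np.float64(-43.1))
500 red (220, np.float64(-27.4), np.float64(-16.6)) blk (984, np.float64(-62.6), np.float64(-33.5))
510 red (87, np.float64(-27.1), np.float64(-14.6)) blk (1634, np.float64(-62.1), np.float64(-10.0))
33.95 [ 0.47066815 -0.04136561  0.00866886] 0.5319025072597682
```

play_rows(translation=[[0,0.1,0],[0,0.1,0],[0,0.1,0],[0,0.09,0],[0,0,0]], twist=[0,0,0,0,0], jaw=[0.6,0.7,0.8,0.9,0.9])

```text
t: 34.42
tool_pos: [0.4697, -0.0314, 0.0086]
ee_rot: [179.7, -2.0, -177.9]
force: [-0.1, -0.7, -0.2]
width: 0.903
grasp_force: 0.0
```

play_rows(translation=[[0,0,0],[0,0,0],[0,0,0],[0,0,0],[0,0,0]], twist=[0,0,0,0,0], jaw=[0.9,0.9,0.9,0.9,0.9])

```text
t: 34.83
tool_pos: [0.4702, -0.0318, 0.0088]
ee_rot: [179.7, -2.0, -178.0]
force: [0.1, -0.2, 0.3]
width: 0.902
grasp_force: 0.0
```

play_rows(translation=[[0,0,0],[0,-0.1,0],[0,-0.17,0],[0,-0.15,0],[0,-0.06,0]], twist=[0,0,0,0,0], jaw=[0.8,0.7,0.6,0.51,0.48])

```text
t: 35.25
tool_pos: [0.4712, -0.0436, 0.0104]
ee_rot: [179.6, -1.9, -177.9]
force: [-5.3, 5.4, 18.3]
width: 0.481
grasp_force: 13.2
```

```bash
python3 - <<'E'
from h import *
pads("p14")
E
```

```text
far pad 22 [629.3  63.1] (np.float64(61.5), np.float64(64.9))
near pad 0  
far jaw 115 [619.2  81.7] (np.float64(72.4), np.float64(90.6))
near jaw 62 [632.1 -14.4] (np.float64(-24.6), np.float64(-7.1))
sp foot 94 [615.5  37.3] (np.float64(15.3), np.float64(58.7))
flange 207 [622.9  36.7] (np.float64(18.2), np.float64(55.7))
35.25 [ 0.47120842 -0.04355355  0.01036844] [-5.3  5.4 18.3] 0.4814539094450883 13.218307655188255
```

play_rows(translation=[[0,0.12,0],[0,0.12,0],[0,0.12,0],[0,0.12,0],[0,0,0]], twist=[0,0,0,0,0], jaw=[0.6,0.7,0.8,0.9,0.9])

```text
t: 35.72
tool_pos: [0.4698, -0.0313, 0.0085]
ee_rot: [179.7, -2.0, -177.9]
force: [-0.4, -0.2, 0.3]
width: 0.894
grasp_force: 0.0
```

play_rows(translation=[[0,0,0],[0,0,0],[0,0,0],[0,0,0],[0,0,0]], twist=[0,0,0,0,0], jaw=[0.9,0.9,0.9,0.9,0.9])

```text
t: 36.13
tool_pos: [0.4702, -0.0318, 0.0088]
ee_rot: [179.6, -2.0, -178.0]
force: [-0.3, 0.1, -0.1]
width: 0.904
grasp_force: 0.0
```

```bash
python3 - <<'E'
from h import *
trig();pads("p15")
E
```

```text
430 red None blk (112, np.float64(-60.8), np.float64(-49.4))
440 red (208, np.float64(-4.7), np.float64(3.9)) blk (221, np.float64(-65.7), np.float64(-45.7))
450 red (297, np.float64(-6.8), np.float64(3.8)) blk (512, np.float64(-65.2), np.float64(-45.1))
460 red (293, np.float64(-8.5), np.float64(1.8)) blk (769, np.float64(-72.0), np.float64(-44.7))
470 red (269, np.float64(-9.7), np.float64(0.3)) blk (857, np.float64(-83.8), np.float64(-44.2))
480 red (266, np.float64(-11.4), np.float64(-1.5)) blk (722, np.float64(-70.3), np.float64(-43.7))
490 red (275, np.float64(-12.8), np.float64(-2.6)) blk (534, np.float64(-63.3), np.float64(-43.2))
500 red (267, np.float64(-15.4), np.float64(-4.4)) blk (997, np.float64(-62.6), np.float64(-33.8))
510 red (85, np.float64(-16.0), np.float64(-6.6)) blk (1845, np.float64(-62.2), np.float64(-10.0))
36.1333 [ 0.47021484 -0.03181598  0.00876095] 0.9037175185722492
far pad 22 [629.3  63.1] (np.float64(61.3), np.float64(64.8))
near pad 0  
far jaw 110 [618.1  81.7] (np.float64(72.4), np.float64(90.6))
near jaw 31 [637.9 -16.4] (np.float64(-25.0), np.float64(-7.1))
sp foot 99 [615.5  37.2] (np.float64(15.3), np.float64(58.7))
flange 205 [622.8  36.7] (np.float64(18.2), np.float64(55.9))
36.1833 [ 0.47021059 -0.03177208  0.00876781] [-0.  0.  0.] 0.901873707327779 0.0
```

play_rows(translation=[[0,0,0],[0,-0.1,0],[0,-0.09,0],[0,-0.05,0],[0,-0.04,0]], twist=[0,0,0,0,0], jaw=[0.8,0.71,0.66,0.63,0.61])

```text
t: 36.65
tool_pos: [0.4707, -0.0387, 0.0089]
ee_rot: [179.6, -2.0, -178.0]
force: [-0.2, 1.4, 1.3]
width: 0.608
grasp_force: 0.9
```

play_rows(translation=[[0,-0.06,0],[0,-0.06,0],[0,-0.05,0],[0,-0.02,0],[0,0,0]], twist=[0,0,0,0,0], jaw=[0.57,0.54,0.51,0.495,0.49])

```text
t: 37.07
tool_pos: [0.471, -0.0434, 0.0096]
ee_rot: [179.6, -1.9, -177.9]
force: [-2.0, 0.3, 10.6]
width: 0.497
grasp_force: 12.8
```

```bash
python3 - <<'E'
from h import *
trig();pads("p16")
E
```

```text
430 red None blk (126, np.float64(-60.8), np.float64(-49.5))
440 red (211, np.float64(-36.1), np.float64(-27.0)) blk (93, np.float64(-65.5), np.float64(-46.2))
450 red (296, np.float64(-35.4), np.float64(-25.8)) blk (182, np.float64(-65.0), np.float64(-45.9))
460 red (298, np.float64(-34.4), np.float64(-23.8)) blk (783, np.float64(-66.2), np.float64(-10.1))
470 red (276, np.float64(-33.1), np.float64(-22.8)) blk (865, np.float64(-77.8), np.float64(-21.8))
480 red (256, np.float64(-31.8), np.float64(-21.5)) blk (679, np.float64(-64.2), np.float64(-21.4))
490 red (243, np.float64(-30.5), np.float64(-20.4)) blk (504, np.float64(-63.1), np.float64(-43.6))
500 red (214, np.float64(-29.5), np.float64(-19.2)) blk (970, np.float64(-62.6), np.float64(-33.6))
510 red (100, np.float64(-29.1), np.float64(-18.1)) blk (1480, np.float64(-62.0), np.float64(-12.3))
37.0667 [ 0.47095883 -0.04338576  0.00959776] 0.4966666400514798
far pad 22 [629.4  63.1] (np.float64(61.5), np.float64(64.8))
near pad 0  
far jaw 111 [618.4  81.6] (np.float64(72.5), np.float64(90.6))
near jaw 59 [631.9 -14. ] (np.float64(-24.5), np.float64(-7.1))
sp foot 99 [616.1  36. ] (np.float64(15.3), np.float64(58.8))
flange 203 [622.8  36.6] (np.float64(18.2), np.float64(55.8))
37.1167 [ 0.47098747 -0.04341802  0.00961968] [-3.  -0.2 11.4] 0.4951249098967418 12.399689722806215
```

play_rows(translation=[[0,0.12,0],[0,0.12,0],[0,0.12,0],[0,0.12,0],[0,0,0]], twist=[0,0,0,0,0], jaw=[0.6,0.7,0.8,0.9,0.9])

```text
t: 37.58
tool_pos: [0.4697, -0.0309, 0.0085]
ee_rot: [179.6, -2.0, -177.9]
force: [0.4, 0.4, -0.2]
width: 0.904
grasp_force: 0.0
```

play_rows(translation=[[0,0,0],[0,0,0],[0,0,0],[0,0,0],[0,0,0]], twist=[0,0,0,0,0], jaw=[0.9,0.9,0.9,0.9,0.9])

```text
t: 38.0
tool_pos: [0.4702, -0.0316, 0.0088]
ee_rot: [179.6, -2.0, -178.0]
force: [-0.9, 0.3, 0.5]
width: 0.902
grasp_force: 0.0
```

play_rows(translation=[[0,0,0],[0,-0.1,0],[0,-0.06,0],[0,-0.04,0],[0,-0.03,0]], twist=[0,0,0,0,0], jaw=[0.8,0.72,0.69,0.67,0.65])

```text
t: 38.42
tool_pos: [0.4705, -0.0371, 0.0088]
ee_rot: [179.6, -2.0, -178.0]
force: [-0.8, 0.9, 2.1]
width: 0.655
grasp_force: 0.7
```

play_rows(translation=[[0,0.11,0],[0,0.11,0],[0,0,0],[0,0,0],[0,0,0]], twist=[0,0,0,0,0], jaw=[0.8,0.9,0.9,0.9,0.9])

```text
t: 38.83
tool_pos: [0.4701, -0.0316, 0.0087]
ee_rot: [179.7, -2.0, -178.0]
force: [0.2, -0.1, -0.6]
width: 0.9
grasp_force: 0.0
```

play_rows(translation=[[0,0,0],[0,0,0],[0,0,0],[0,-0.12,0],[0,-0.16,0]], twist=[0,0,0,0,0], jaw=[0.9,0.9,0.8,0.7,0.6])

```text
t: 39.25
tool_pos: [0.4709, -0.0394, 0.0092]
ee_rot: [179.7, -1.9, -178.0]
force: [0.4, 1.6, 1.0]
width: 0.607
grasp_force: 1.0
```

```bash
python3 - <<'E'
from h import *
pads("p17")
E
```

```text
far pad 22 [629.3  63.1] (np.float64(61.4), np.float64(64.7))
near pad 0  
far jaw 109 [618.3  81.6] (np.float64(72.4), np.float64(90.6))
near jaw 40 [635.8 -13.6] (np.float64(-24.6), np.float64(-7.1))
sp foot 95 [615.6  37.4] (np.float64(15.3), np.float64(58.8))
flange 206 [622.9  36.7] (np.float64(18.2), np.float64(55.8))
39.25 [ 0.47093927 -0.0393663   0.00917789] [0.4 1.6 1. ] 0.6073692275548772 1.0051894560456276
```

play_rows(translation=[[0,-0.08,0],[0,-0.08,0],[0,-0.03,0],[0,-0.02,0],[0,0,0]], twist=[0,0,0,0,0], jaw=[0.55,0.5,0.48,0.465,0.46])

```text
t: 39.72
tool_pos: [0.4713, -0.0445, 0.01]
ee_rot: [179.7, -1.9, -178.0]
force: [-2.8, -1.6, 12.7]
width: 0.467
grasp_force: 15.5
```

play_rows(translation=[[0,0,0],[0,0,0],[0,0,0],[0,0,0],[0,0,0]], twist=[0,0,0,0,0], jaw=[0.46,0.46,0.46,0.46,0.46])

```text
t: 40.13
tool_pos: [0.4713, -0.0445, 0.01]
ee_rot: [179.7, -1.9, -178.0]
force: [-2.3, -1.5, 12.1]
width: 0.46
grasp_force: 14.9
```

```bash
python3 - <<'E'
from h import *
pads("p18")
E
```

```text
far pad 22 [629.1  63.1] (np.float64(61.4), np.float64(64.9))
near pad 0  
far jaw 111 [618.6  81.7] (np.float64(72.4), np.float64(90.5))
near jaw 63 [631.3 -14. ] (np.float64(-24.6), np.float64(-7.2))
sp foot 92 [615.9  34.7] (np.float64(15.3), np.float64(58.6))
flange 205 [622.7  36.7] (np.float64(18.2), np.float64(55.8))
40.1333 [ 0.47130353 -0.04448336  0.00995387] [-2.3 -1.5 12.1] 0.4602338240232439 14.871221080538817
```

play_rows(translation=[[0,0.12,0],[0,0.12,0],[0,0.12,0],[0,0.13,0],[0,0,0]], twist=[0,0,0,0,0], jaw=[0.6,0.7,0.8,0.9,0.9])

```text
t: 40.6
tool_pos: [0.4697, -0.0311, 0.0085]
ee_rot: [179.6, -2.0, -177.9]
force: [1.1, 1.2, -0.3]
width: 0.901
grasp_force: 0.0
```

play_rows(translation=[[0,0,0],[0,0,0],[0,0,0],[0,0,0],[0,0,0]], twist=[0,0,0,0,0], jaw=[0.9,0.9,0.9,0.9,0.9])

```text
t: 41.02
tool_pos: [0.4702, -0.0318, 0.0088]
ee_rot: [179.6, -2.0, -178.0]
force: [-0.1, 0.7, -0.2]
width: 0.9
grasp_force: 0.0
```

play_rows(translation=[[0,0,0],[0,0,0],[0,-0.05,0],[0,-0.1,0],[0,-0.06,0]], twist=[0,0,0,0,0], jaw=[0.82,0.77,0.74,0.68,0.65])

```text
t: 41.43
tool_pos: [0.4707, -0.0367, 0.0101]
ee_rot: [179.6, -1.9, -178.0]
force: [-2.8, 4.1, 13.2]
width: 0.651
grasp_force: 10.8
```

play_rows(translation=[[0,-0.03,0],[0,-0.03,0],[0,-0.03,0],[0,-0.03,0],[0,-0.03,0]], twist=[0,0,0,0,0], jaw=[0.635,0.62,0.605,0.59,0.575])

```text
t: 41.85
tool_pos: [0.4706, -0.0404, 0.0086]
ee_rot: [179.6, -2.0, -178.0]
force: [-0.0, 2.2, 2.1]
width: 0.572
grasp_force: 1.1
```

```bash
python3 - <<'E'
from h import *
pads("p19");trig()
E
```

```text
far pad 22 [629.   63.1] (np.float64(61.3), np.float64(64.9))
near pad 0  
far jaw 114 [618.4  80.8] (np.float64(69.7), np.float64(90.7))
near jaw 45 [633.8 -13. ] (np.float64(-24.6), np.float64(-7.1))
sp foot 94 [616.2  35.3] (np.float64(15.4), np.float64(58.6))
flange 205 [622.7  36.7] (np.float64(18.2), np.float64(56.0))
41.85 [ 0.47059072 -0.040383    0.00862316] [-0.   2.2  2.1] 0.572492424803762 1.0674870014190674
430 red None blk (25, np.float64(-60.0), np.float64(-50.2))
440 red (224, np.float64(-26.8), np.float64(-17.9)) blk (87, np.float64(-65.2), np.float64(-46.1))
450 red (297, np.float64(-26.7), np.float64(-17.6)) blk (269, np.float64(-64.9), np.float64(-45.4))
460 red (300, np.float64(-26.4), np.float64(-16.4)) blk (709, np.float64(-66.7), np.float64(-15.9))
470 red (288, np.float64(-25.8), np.float64(-15.8)) blk (844, np.float64(-78.7), np.float64(-15.4))
480 red (290, np.float64(-25.4), np.float64(-15.9)) blk (694, np.float64(-64.8), np.float64(-15.1))
490 red (265, np.float64(-24.9), np.float64(-15.5)) blk (521, np.float64(-63.3), np.float64(-43.3))
500 red (233, np.float64(-25.1), np.float64(-14.4)) blk (978, np.float64(-62.7), np.float64(-33.7))
510 red (90, np.float64(-24.8), np.float64(-12.8)) blk (1677, np.float64(-62.3), np.float64(-10.0))
41.9 [ 0.47053942 -0.04046821  0.0086055 ] 0.5767314450000139
```

play_rows(translation=[[0,-0.08,0],[0,-0.05,0],[0,-0.03,0],[0,0,0],[0,0,0]], twist=[0,0,0,0,0], jaw=[0.52,0.48,0.46,0.46,0.46])

```text
t: 42.37
tool_pos: [0.4708, -0.0447, 0.0092]
ee_rot: [179.6, -2.0, -178.0]
force: [-1.5, 2.0, 6.2]
width: 0.462
grasp_force: 8.0
```

play_rows(translation=[[0,0.12,0],[0,0.12,0],[0,0.12,0],[0,0.13,0],[0,0,0]], twist=[0,0,0,0,0], jaw=[0.6,0.7,0.8,0.9,0.9])

```text
t: 42.78
tool_pos: [0.4699, -0.032, 0.0086]
ee_rot: [179.7, -2.0, -177.9]
force: [0.4, -0.5, 0.1]
width: 0.897
grasp_force: 0.0
```

play_rows(translation=[[0,0,0],[0,0,0],[0,0,0],[0,0,0],[0,0,0]], twist=[0,0,0,0,0], jaw=[0.9,0.9,0.9,0.9,0.9])

```text
t: 43.2
tool_pos: [0.4703, -0.0326, 0.0088]
ee_rot: [179.7, -2.0, -178.0]
force: [-0.1, 0.1, 0.6]
width: 0.905
grasp_force: 0.0
```

play_rows(translation=[[0,0,0],[0,0,0],[0,-0.05,0],[0,-0.1,0],[0,-0.1,0]], twist=[0,0,0,0,0], jaw=[0.82,0.77,0.74,0.68,0.62])

```text
t: 43.62
tool_pos: [0.4705, -0.0378, 0.0097]
ee_rot: [179.5, -2.0, -177.9]
force: [-2.8, 8.3, 11.3]
width: 0.62
grasp_force: 10.2
```

```bash
python3 - <<'E'
from h import *
pads("p20")
E
```

```text
far pad 22 [629.   63.1] (np.float64(61.3), np.float64(64.8))
near pad 0  
far jaw 112 [618.8  79.4] (np.float64(69.5), np.float64(90.6))
near jaw 37 [635.7 -13.1] (np.float64(-24.6), np.float64(-7.1))
sp foot 96 [615.9  35.6] (np.float64(15.3), np.float64(58.8))
flange 204 [622.8  36.6] (np.float64(18.2), np.float64(56.0))
43.6167 [ 0.47054878 -0.03784087  0.00973052] [-2.8  8.3 11.3] 0.6202715060990995 10.16776593677605
```

play_rows(translation=[[0,-0.085,0],[0,-0.07,0],[0,0,0],[0,0,0],[0,0,0]], twist=[0,0,0,0,0], jaw=[0.57,0.53,0.53,0.53,0.53])

```text
t: 44.08
tool_pos: [0.4708, -0.0415, 0.0105]
ee_rot: [179.5, -1.9, -177.9]
force: [-4.1, 4.6, 19.2]
width: 0.532
grasp_force: 15.8
```

```bash
python3 - <<'E'
from h import *
pads("p21")
E
```

```text
far pad 22 [629.4  63.1] (np.float64(61.3), np.float64(65.2))
near pad 0  
far jaw 114 [618.5  78.4] (np.float64(67.0), np.float64(87.6))
near jaw 52 [632.6 -13.3] (np.float64(-24.6), np.float64(-7.1))
sp foot 101 [615.9  36.1] (np.float64(15.3), np.float64(58.7))
flange 205 [622.7  36.7] (np.float64(18.2), np.float64(55.9))
44.0833 [ 0.47083088 -0.04149586  0.01047966] [-4.1  4.6 19.2] 0.5316547050968099 15.822604484274052
```

play_rows(translation=[[0,-0.025,0],[0,0,0],[0,0,0],[0,0,0],[0,0,0]], twist=[0,0,0,0,0], jaw=[0.51,0.51,0.51,0.51,0.51])

```text
t: 44.55
tool_pos: [0.4709, -0.0423, 0.0107]
ee_rot: [179.5, -1.9, -177.9]
force: [-5.0, 3.9, 20.9]
width: 0.517
grasp_force: 18.2
```

play_rows(translation=[[0,-0.02,0],[0,0,0],[0,0,0],[0,0,0],[0,0,0]], twist=[0,0,0,0,0], jaw=[0.495,0.495,0.495,0.495,0.495])

```text
t: 44.97
tool_pos: [0.4709, -0.0429, 0.0109]
ee_rot: [179.5, -1.9, -177.9]
force: [-5.5, 4.7, 23.0]
width: 0.499
grasp_force: 19.8
```

```bash
python3 - <<'E'
from h import *
pads("p22")
E
```

```text
far pad 22 [629.6  63.2] (np.float64(61.1), np.float64(65.2))
near pad 0  
far jaw 116 [619.1  77.4] (np.float64(66.5), np.float64(87.9))
near jaw 56 [631.6 -13.5] (np.float64(-24.7), np.float64(-7.1))
sp foot 94 [615.8  35.2] (np.float64(15.3), np.float64(58.8))
flange 204 [622.7  36.6] (np.float64(18.2), np.float64(55.9))
44.9667 [ 0.47091574 -0.04289438  0.01088118] [-5.5  4.7 23. ] 0.49927296959491696 19.763134923559846
```

play_rows(translation=[[0,0.12,0],[0,0.12,0],[0,0.12,0],[0,0.09,0],[0,0,0]], twist=[0,0,0,0,0], jaw=[0.6,0.7,0.8,0.9,0.9])

```text
t: 45.43
tool_pos: [0.47, -0.0323, 0.0085]
ee_rot: [179.7, -2.0, -177.9]
force: [0.1, 0.2, 0.1]
width: 0.905
grasp_force: 0.0
```

play_rows(translation=[[0,0,0],[0,0,0],[0,0,0],[0,0,0],[0,0,0]], twist=[0,0,0,0,0], jaw=[0.9,0.9,0.9,0.9,0.9])

```text
t: 45.85
tool_pos: [0.4703, -0.0326, 0.0087]
ee_rot: [179.6, -2.0, -178.0]
force: [-0.0, 0.2, -0.8]
width: 0.903
grasp_force: 0.0
```

```bash
python3 - <<'E'
from h import *
pads("p23");trig()
E
```

```text
far pad 22 [629.2  63.1] (np.float64(61.3), np.float64(65.1))
near pad 0  
far jaw 117 [619.1  77.6] (np.float64(66.9), np.float64(87.7))
near jaw 28 [639.1 -15.2] (np.float64(-24.7), np.float64(-7.1))
sp foot 92 [615.7  35.4] (np.float64(15.3), np.float64(58.7))
flange 204 [622.8  36.7] (np.float64(18.2), np.float64(55.9))
45.85 [ 0.47025761 -0.03258182  0.00873686] [-0.   0.2 -0.8] 0.9034656631952949 0.0
430 red None blk (55, np.float64(-59.0), np.float64(-49.9))
440 red (211, np.float64(-4.3), np.float64(4.3)) blk (194, np.float64(-64.8), np.float64(-45.2))
450 red (290, np.float64(-6.0), np.float64(3.9)) blk (472, np.float64(-64.7), np.float64(-44.6))
460 red (286, np.float64(-7.6), np.float64(2.5)) blk (754, np.float64(-72.8), np.float64(-44.1))
470 red (273, np.float64(-8.9), np.float64(0.7)) blk (864, np.float64(-84.7), np.float64(-43.6))
480 red (266, np.float64(-10.8), np.float64(-0.8)) blk (731, np.float64(-71.0), np.float64(-43.1))
490 red (282, np.float64(-12.1), np.float64(-2.2)) blk (526, np.float64(-62.5), np.float64(-42.7))
500 red (274, np.float64(-14.7), np.float64(-3.6)) blk (988, np.float64(-62.4), np.float64(-33.5))
510 red (88, np.float64(-15.3), np.float64(-6.0)) blk (1828, np.float64(-62.1), np.float64(-10.0))
45.9 [ 0.47024338 -0.03255576  0.00878001] 0.898934342531689
```

play_rows(translation=[[0,0,-0.3],[0,0,-0.6],[0,0,-1],[0,0,-1],[0,0,-1]], twist=[0,0,0,0,0], jaw=[0.92,0.92,0.95,1,1])

```text
t: 46.37
tool_pos: [0.4733, -0.0329, 0.1077]
ee_rot: [179.6, -2.0, -178.0]
force: [-0.2, 0.6, 0.8]
width: 1.004
grasp_force: 0.0
```

play_rows(translation=[[0.5,-1,-0.6],[0.5,-1,-0.6],[0.5,-1,0],[0,-1,0],[0,0,0]], twist=[0,0,0,0,0], jaw=[1,1,1,1,1])

```text
t: 46.78
tool_pos: [0.4413, -0.1381, 0.1382]
ee_rot: [179.8, -1.9, -178.2]
force: [-0.4, 0.2, 0.4]
width: 1.001
grasp_force: 0.0
```

```bash
python3 - <<'E'
from h import *
pads("p24")
a=dict(np.load("top0.npz"));b=dict(np.load("p24.npz"))
wood=lambda c:np.argwhere((abs(cv2.cvtColor(c["image"],cv2.COLOR_RGB2HSV)[150:220,360:415,0].astype(int)-11)<4)).mean(0)
print(wood(a),wood(b))
# clear gauge of pad compression and of the clamp's yaw
f=lambda n:np.load(n+".npz")["image"]
for n in("top5","p24"):
    im=f(n).astype(int); print(n); print([tuple(x) for x in im[161,238:292]])
E
```

```text
far pad 22 [629.6  63.2] (np.float64(61.3), np.float64(65.3))
near pad 0  
far jaw 116 [619.1  77.6] (np.float64(66.7), np.float64(88.0))
near jaw 117 [620.2 -15.7] (np.float64(-24.9), np.float64(-7.2))
sp foot 99 [615.3  35.7] (np.float64(15.3), np.float64(58.6))
flange 204 [622.7  36.6] (np.float64(18.2), np.float64(55.9))
46.7833 [ 0.44130047 -0.13814013  0.13818108] [-0.4  0.2  0.4] 1.0010443405481426 0.0
[34.45671642 27.91492537] [25.81681034 33.25215517]
top5
[(np.int64(112), np.int64(115), np.int64(114)), (np.int64(112), np.int64(113), np.int64(113)), (np.int64(99), np.int64(102), np.int64(101)), (np.int64(36), np.int64(37), np.int64(37)), (np.int64(21), np.int64(20), np.int64(23)), (np.int64(23), np.int64(21), np.int64(22)), (np.int64(21), np.int64(21), np.int64(22)), (np.int64(21), np.int64(20), np.int64(23)), (np.int64(20), np.int64(17), np.int64(19)), (np.int64(24), np.int64(24), np.int64(21)), (np.int64(82), np.int64(74), np.int64(72)), (np.int64(156), np.int64(143), np.int64(140)), (np.int64(163), np.int64(142), np.int64(130)), (np.int64(183), np.int64(119), np.int64(28)
[... 3546 characters left out ...]
int64(23), np.int64(46), np.int64(89)), (np.int64(17), np.int64(48), np.int64(98)), (np.int64(19), np.int64(54), np.int64(109)), (np.int64(25), np.int64(70), np.int64(136)), (np.int64(20), np.int64(63), np.int64(128)), (np.int64(8), np.int64(20), np.int64(39)), (np.int64(12), np.int64(10), np.int64(9)), (np.int64(13), np.int64(11), np.int64(13)), (np.int64(23), np.int64(20), np.int64(20)), (np.int64(20), np.int64(19), np.int64(18)), (np.int64(24), np.int64(23), np.int64(24)), (np.int64(20), np.int64(18), np.int64(20)), (np.int64(26), np.int64(24), np.int64(24)), (np.int64(35), np.int64(35), np.int64(36)), (np.int64(61), np.int64(62), np.int64(62)), (np.int64(80), np.int64(78), np.int64(79))]
```

```bash
python3 -c "
from workcell import manip
print(manip.close_job())"
```

```text
the job is handed in; nothing more can be done
None
```

I handed the job in at about 47 s. The clamp lies across the plate and the spindle's foot, and the foot is drawn up against the plate. I stopped when the trigger went hard at about 20 N. With the clamp let go, the far pad's spring stays compressed about 5.5 mm, roughly 25 N. The spindle is upright, and the gripper is open and clear. The clamp ended turned about 1 to 2° from the plate's axes. The arm partly hid the gauge case in my last picture, so I did not confirm by image that it stayed put, but nothing went near it.

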